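# Pack the gluing kit into the model-maker's caddy

### The arm

A 7-joint arm with a two-finger parallel gripper is mounted at the origin on the work surface. World frame = base frame: x ahead of the robot, y to its left, z up, the work surface at z = 0. Lengths are in m, angles in rad, forces in N, time in s.
With the tool pointing down it reaches from about 0.35 to 0.9 m from the base axis. Payload 19.9 kg.
Tool frame: the origin (TCP) lies on the centre line of the jaws, within the pads' length; the fingertips stand 11 mm ahead of it and the grasp point (between the pads) lies 8 mm behind it; z points along the fingers, x is the direction in which the jaws open and shut, and the axes are right-handed (so a half turn about z gives the same grasp; the last joint's range is limited). The gripper opens to 94 mm and grips with 3 to 60 N. Pads are 16 mm wide; open, the fingers measure 119 mm over their backs; the gripper's body (75 mm by 177 mm) begins 78 mm behind the grasp point.
Start: joints at [-1.282, 0.417, -0.01, 1.614, 0.005, 1.111, -0.053], TCP at [0.202, 0.591, 0.216] pointing down, gripper open.
Joint ranges: [-2.81, 2.81], [-0.39, 2.02], [-1.27, 1.25], [0.06, 2.57], [-1.19, 4.33], [0.19, 2], [-2.82, 2.82]. Speed limits (rad/s): [1.89, 1.89, 2.39, 2.39, 3.01, 3.01, 3.01].

### API

Orientations are given as a rotation vector (axis times angle).
In Python, from station import manip, vision, order gives the robot as it stands.
- The arm moves only by the tool move_arm, never from a script. Its argument "plan" is a list of rows, each an object of numbers: "ax", "ay", "az": the turn, a rotation vector about the tool's x, y, z in degrees; "dx", "dy", "dz": the shift along the tool's x, y, z in mm; "hand": the closure, from 0 (fully open) to 1 (shut). A call has 1 to 8 rows; each row shifts and turns the pose as measured when the row begins, along the tool's axes as they then stand; what a row does not reach is not made up. A row lasts 1/12 s, in which the tool goes at most 41.7 mm and 7.16 degrees, less where a joint would pass 70% of its speed; a pose out of reach is approached as far as the arm can. A call is refused whole if a number of a shift passes 41.7 or a number of a turn 7.16, either way. A call with a gripper value outside its range is refused whole. The fingers move at their own pace and stop on an object; the grip force is fixed at half the most. Time passes only in rows, so rows that do not move let the fingers close. It gives the time, the measured TCP pose, the force and the opening at its end, in the units of the state.
- manip.state(): the state, without advancing time (a new reading comes with each control period).
- vision.get_image(name): name is "scene" or "side" or "wrist"; returns a dict with "color" (480x640x3 uint8, red, green, blue), "intrinsics" (3x3 intrinsics, pixels), "extrinsics" (4x4, takes a point from world to camera coordinates). Camera axes: x right, y down, z forward; pixel columns grow to the right and rows downward; lengths in m; the calibration is good to about 2 mm. A picture is of the moment at which its call begins. There is no depth.
- order.finish_job(): hands the job in, once; it reports no verdict.
Trained networks look in a picture, given as the dict that the camera call returned (one of the last four; its "shot" number tells which), for a name from the list of things; names that differ only in an ending like _2 or _b are one class to them, and where a whole thing is asked for, a point or a joint stands for the part that bears it (a point fixed in the world has none). Each returns a list of dicts, best first, with "p" (0 to 1); they miss things now and then, are a little off and sometimes report something else, mostly with a low value. They report only what shows in the picture. A call takes as long as a camera call. They do not tell look-alikes from the thing itself.
- vision.find_in(thing, picture): "bbox" ([centre column, centre row, width, height] in pixels, round what is visible of it).
- vision.masks_of(thing, picture): "region" (480x640 bool, what is visible of it) and "bbox" ([centre column, centre row, width, height] in pixels, round what is visible of it).
The state is a dict: "clock": time; "q": joint angles; "joint_velocities": joint speeds; "effort": joint torques, N m; "tcp_pos": TCP position; "orientation": TCP orientation; "contact_force": force on the tool from outside, world axes, zero at the start; "ft_torque": the same for the moment, N m; "grip_width": finger opening in m.
Only numpy, scipy, OpenCV 4.12 (cv2) and the standard library are available. Lean on these libraries where they do the work, as an engineer would, in place of code of your own. Each camera call takes 0.05 s, during which the arm holds its last target. There are 200 camera calls.

### The job

Pack the gluing kit into the white caddy: stand the glue bottle with the pointed spout in the round well, the drilled steel block on its long edge in the narrow slot, lay the small steel square flat in the wide shallow pocket, and lay the broad-bladed glue spreader in the long open bay. Set each thing down, do not drop it, and leave the flat-capped bottle and the narrow craft knife where they are.

Things in the scene. Friction and masses are not known exactly. Their poses are not given: they have to be found in the camera images.
- glue_center (a point): Glue bottle: amber, paper label, black cap tapering to a thin POINTED spout; upright. Straight round body 44 mm in diameter and 60 mm high, 96 mm to the spout's tip, 0.09 kg. This point: on its axis, 48 mm above its underside; z up. Goes upright into the round well.
- varnish_center (a point): Look-alike: bottle with the same amber body and label (44 mm in diameter) but a WIDE FLAT black cap, 87 mm high; upright. This point: on its axis, 43 mm above its underside. Leave it where it stands.
- block_center (a point): Steel block drilled with holes, 76 mm long (x) x 25 mm wide (y) x 50 mm high (z), 0.55 kg, standing on its long narrow side. This point: its centre, 25 mm up. Goes the same way up into the narrow slot, where its upper 28 mm stay above the foam: grip it near the top. (A plywood offcut of like size is not part of the kit.)
- square_center (a point): Engineer's square lying flat: dark steel stock 60 (x) x 16 (y) x 14 mm thick; thin bright blade, 15 mm wide, from the stock's +x end reaching 52 mm beyond it to +y, clear of the table; 0.13 kg. This point: centre of the stock, 7 mm up; grip across the 16 mm. Goes flat in the wide pocket, stock across the pocket's long direction, blade along it either way. (A thin wooden L-shaped piece is not part of it.)
- spreader_grip (a point): Glue spreader lying flat: wooden handle 98 long, 16 wide, 12 mm thick, thin neck, BROAD steel blade (38 x 26 mm) at its +x end; 160 mm long in all, 0.05 kg. This point: on the handle, 6 mm up, 55 mm from the handle's end and 105 mm from the blade's tip; x along the tool, z up; grip across the 16 mm. Goes flat and lengthwise on the floor of the long bay.
- knife_grip (a point): Look-alike: craft knife with the same kind of wooden handle (110 x 16 x 12 mm) but a NARROW pointed blade (9 mm wide) at its +x end, 160 mm long in all, lying flat. This point: on the handle, 6 mm up, 55 mm from its end; x along it. Leave it where it lies.
- well_floor (a point): Grey foam insert 125 x 100 x 38 mm, one of three side by side in the row behind the caddy's bay (their order changes), top 42 mm above the table; x, y parallel to the bay's. It has a ROUND well 61 mm in diameter, 24 mm deep, pale floor. This point: centre of the well's floor, 18 mm above the table; z up.
- slot_floor (a point): Grey foam insert 125 x 100 x 38 mm, one of three side by side in the row behind the caddy's bay (their order changes), top 42 mm above the table; x, y parallel to the bay's. It has a NARROW slot 92 mm long (x) x 41 mm wide (y), 22 mm deep, pale floor. This point: centre of the slot's floor, 20 mm above the table; z up.
- pocket_floor (a point): Grey foam insert 125 x 100 x 38 mm, one of three side by side in the row behind the caddy's bay (their order changes), top 42 mm above the table; x, y parallel to the bay's. It has a WIDE SHALLOW pocket 113 mm long (x) x 88 mm wide (y), 14 mm deep, pale floor. This point: centre of the pocket's floor, 28 mm above the table; z up.
- bay (a point): Long open bay of the white caddy, on the robot's side: 308 mm long (y) x 76 mm wide (x). This point: centre of its floor, 4 mm above the table; x across the caddy towards the inserts, z up. The caddy (214 x 316 mm) is fixed, walls 4 mm thick and 45 mm high, its ends at +y and -y 68 mm. The inserts are centred 105 mm from here in x and at -101, 0, 101 mm in y.
Mind the look-alikes: they are no part of the job. What is shaped like the part that bears spreader_grip but black is not meant.

How it is judged:
At the end, for the whole second after the job is handed in: Glue bottle upright on the floor of the round well and steel block on edge on the slot floor (each within 13 mm of the centre), square flat on the pocket floor, spreader flat on the bay floor; all four released and at rest; flat-capped bottle and craft knife within 30 mm of their starts (horizontal distance between glue_center and well_floor below 0.013 m and z of glue_center in the frame of well_floor between 0.043 and 0.053 m and angle between each of glue_center, block_center, square_center's own z axis and vertical below 0.12 rad and x of block_center in the frame of slot_floor between -0.013 and 0.013 m and y of block_center in the frame of slot_floor between -0.013 and 0.013 m and z of block_center in the frame of slot_floor between 0.021 and 0.029 m and x of square_center in the frame of pocket_floor between -0.05 and 0.05 m and y of square_center in the frame of pocket_floor between -0.038 and 0.038 m and z of square_center in the frame of pocket_floor between 0.003 and 0.011 m and x of spreader_grip in the frame of bay between -0.036 and 0.036 m and y of spreader_grip in the frame of bay between -0.12 and 0.12 m and z of spreader_grip in the frame of bay between 0.002 and 0.011 m and angle between spreader_grip's own z axis and vertical below 0.15 rad and linear speed of each of glue, block, square, spreader below 0.03 m/s and angular speed of each of glue, block, square, spreader below 0.3 rad/s and distance of each of varnish_center, knife_grip from where it was at the start of the episode below 0.03 m); the robot touches nothing.
It fails at once if the glue bottle is dropped or thrown (moves faster than 0.7 m/s, which is a fall of 25 mm, while no finger touches it) (linear speed of glue above 0.7 m/s and contact force between the fingers and glue below 0.05 N).
It fails at once if the steel block is dropped or thrown (moves faster than 0.7 m/s, which is a fall of 25 mm, while no finger touches it) (linear speed of block above 0.7 m/s and contact force between the fingers and block below 0.05 N).
It fails at once if the square is dropped or thrown (moves faster than 0.7 m/s, which is a fall of 25 mm, while no finger touches it) (linear speed of square above 0.7 m/s and contact force between the fingers and square below 0.05 N).
It fails at once if the spreader is dropped or thrown (moves faster than 0.7 m/s, which is a fall of 25 mm, while no finger touches it) (linear speed of spreader above 0.7 m/s and contact force between the fingers and spreader below 0.05 N).
It fails at once if the flat-capped bottle or the craft knife is moved more than 30 mm (distance of any of varnish_center, knife_grip from where it was at the start of the episode above 0.03 m).
It also fails if it takes over 109 s, if anything falls off the work surface, if the arm or the gripper's body presses on something with over 40 N, if the wrist force passes 120 N, or if a joint passes its speed limit or range.

## Working session

There is one attempt and no reset: what is moved stays moved. The work goes in short steps, Python scripts to look and compute and a tool call to move; the robot and the scene stay as the last step left them, time stands still between calls to the robot, and variables do not carry over. Pictures are saved under pics/ and viewed, about 12 in all and at most 16, crops included, and the job is handed in when it is done.

Besides the shell and the picture viewer there is one more tool, called after "Emit:" as name(argument=value, ...), one argument or row to a line, values as JSON. move_arm: Moves the arm, as the interface text tells. Its arguments: {"type":"object","properties":{"plan":{"type":"array"}},"required":["plan"]}

```bash
mkdir -p pics; ls
python3 - <<'E'
from station import manip, vision, order
import cv2
s=manip.state(); print({k:s[k] for k in('clock','tcp_pos','orientation','grip_width','contact_force')})
for n in('scene','side'):
    im=vision.get_image(n); cv2.imwrite(f'pics/{n}0.png',im['color'][:,:,::-1]); print(n,im['intrinsics'],im['extrinsics'])
E
```

```text
pics
{'clock': 0.0, 'tcp_pos': array([0.20230209, 0.59099543, 0.21585682]), 'orientation': array([ 2.55533665e+00,  1.82626448e+00, -1.38246466e-03]), 'grip_width': 0.09394550281758388, 'contact_force': array([-0.05107851,  0.15860437,  0.7149022 ])}
scene [[497.28947185   0.         321.35663117]
 [  0.         497.28947185 233.76681956]
 [  0.           0.           1.        ]] [[-0.24824504  0.96863893  0.01063098  0.10526781]
 [ 0.63507037  0.17102473 -0.75328359 -0.2474201 ]
 [-0.73147797 -0.18024749 -0.65760993  1.38516456]
 [ 0.          0.          0.          1.        ]]
side [[530.67658263   0.         318.69208694]
 [  0.         530.67658263 231.01748949]
 [  0.           0.           1.        ]] [[ 0.99408268 -0.10782359  0.0131792  -0.44422249]
 [-0.07102964 -0.7370143  -0.67213444  0.05991056]
 [ 0.08218521  0.6672211  -0.74031183  1.15697888]
 [ 0.          0.          0.          1.        ]]
```

View pics/scene0.png

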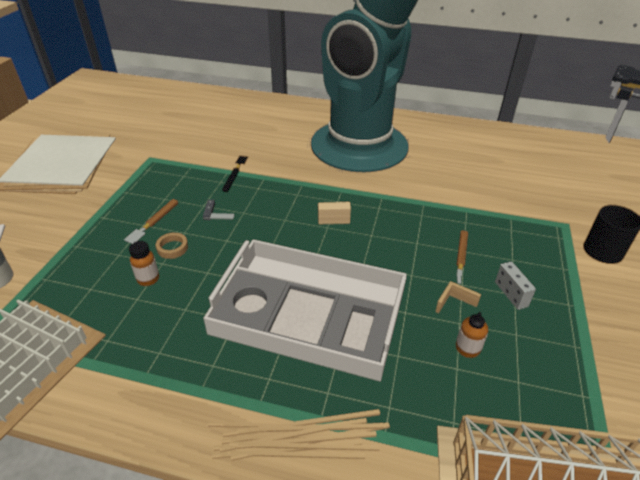

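View pics/side0.png

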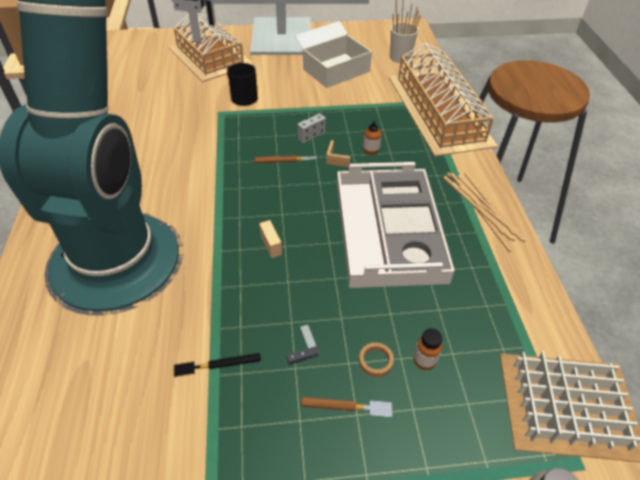

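Candidates, with scene pixels:
- **Glue:** pointed bottle at (472,335). The flat-capped one at (144,265) is the look-alike.
- **Block:** steel at (515,285). The plywood offcut is at (334,213).
- **Square:** steel at (217,212). The wooden L is at (460,295).
- **Spreader:** broad blade at (150,222). The knife is at (462,257) and a black spatula at (235,172).
- **Inserts:** well at (250,300), pocket at (303,315), slot at (358,330). The bay is behind them, on the robot's side.

Run:
```python
from station import manip, vision, order
import cv2,numpy as np,pickle
out={}
names=['glue_center','block_center','square_center','spreader_grip','well_floor','slot_floor','pocket_floor','bay','varnish_center','knife_grip']
for n in('scene','side'):
    im=vision.get_image(n); out[n]={'im':im,'d':{}}
    for t in names:
        r=vision.masks_of(t,im); out[n]['d'][t]=r
        print(n,t,[(round(a['p'],2),np.round(a['bbox']).astype(int).tolist(),int(a['region'].sum())) for a in r[:4]])
pickle.dump(out,open('m0.pkl','wb'))
print(manip.state()['clock'])
```

```text
scene glue_center [(0.7, [472, 335, 34, 47], 1086), (0.51, [307, 309, 199, 140], 9803)]
scene block_center [(0.81, [515, 285, 38, 52], 1118)]
scene square_center [(0.73, [217, 208, 35, 21], 284)]
scene spreader_grip [(0.94, [152, 221, 49, 43], 453), (0.54, [236, 176, 27, 37], 248)]
scene well_floor [(0.63, [250, 300, 73, 61], 2913)]
scene slot_floor [(0.86, [356, 328, 70, 72], 3311)]
scene pocket_floor [(0.64, [302, 315, 74, 64], 3163), (0.62, [153, 222, 50, 42], 537)]
scene bay []
scene varnish_center [(0.78, [144, 265, 28, 47], 975)]
scene knife_grip [(0.71, [463, 257, 7, 49], 324)]
side glue_center [(0.88, [371, 140, 14, 37], 452)]
side block_center [(0.88, [313, 130, 26, 30], 555)]
side square_center [(0.71, [305, 346, 31, 39], 554)]
side spreader_grip [(0.87, [217, 364, 85, 27], 801), (0.8, [346, 406, 88, 16], 895)]
side well_floor [(0.58, [419, 253, 64, 40], 1842), (0.52, [302, 346, 34, 38], 456)]
side slot_floor [(0.79, [401, 187, 57, 26], 1521)]
side pocket_floor [(0.93, [409, 219, 62, 38], 1785)]
side bay [(0.67, [396, 227, 112, 130], 6690), (0.22, [288, 159, 57, 10], 315)]
side varnish_center [(0.95, [426, 347, 29, 42], 853)]
side knife_grip [(0.56, [285, 159, 57, 11], 328)]
1.2
```

```bash
cat > fit.py <<'E'
import numpy as np,cv2
from scipy.optimize import minimize
def box(x0,x1,y0,y1,z0,z1): return np.array([[x,y,z] for x in(x0,x1) for y in(y0,y1) for z in(z0,z1)])/1e3
def cyl(r0,r1,z0,z1):
    a=np.linspace(0,2*np.pi,32,endpoint=False); c=np.c_[np.cos(a),np.sin(a)]
    return np.r_[np.c_[r0*c,0*a+z0],np.c_[r1*c,0*a+z1]]/1e3
# models with origin on the table under the named point
M={'glue_center':[cyl(22,22,0,60),cyl(15,13,60,72),cyl(13,2,72,96)],
 'varnish_center':[cyl(22,22,0,60),cyl(18,18,60,87)],
 'block_center':[box(-38,38,-12.5,12.5,0,50)],
 'square_center':[box(-30,30,-8,8,0,14),box(15,30,8,60,6,9)],
 'spreader_grip':[box(-55,43,-8,8,0,12),box(43,79,-3,3,4,8),box(79,105,-19,19,5,7)],
 'knife_grip':[box(-55,55,-8,8,0,12),box(55,105,-4.5,4.5,5,7)],
 'row':[box(42.5,167.5,-151,151,41,42)],
 'caddy':[box(-42,172,-158,158,0,45),box(-42,172,-158,-154,0,68),box(-42,172,154,158,0,68)]}
def proj(P,im):
    E=im['extrinsics'];K=im['intrinsics'];c=P@E[:3,:3].T+E[:3,3];u=c@K.T
    return u[:,:2]/u[:,2:]
def place(P,p):
    c,s=np.cos(p[3]),np.sin(p[3]); return P@np.array([[c,-s,0],[s,c,0],[0,0,1]]).T+np.array(p[:3])
def render(name,p,im,S=4):
    m=np.zeros((480*S,640*S),np.uint8)
    for P in M[name]:
        h=cv2.convexHull(np.float32(proj(place(P,p),im)))
        cv2.fillConvexPoly(m,np.int32(np.round((h+.5)*S*16)),255,shift=4)
    return cv2.resize(m,(640,480),interpolation=cv2.INTER_AREA)/255.
def ray(uv,im,z):
    E=im['extrinsics'];R=E[:3,:3];c=-R.T@E[:3,3];d=R.T@np.linalg.solve(im['intrinsics'],[*uv,1]);return c+d*(z-c[2])/d[2]
def cost(p,name,views):
    t=0
    for im,m in views:
        r=render(name,p,im); t+=1-np.minimum(r,m).sum()/np.maximum(r,m).sum()
    return t/len(views)
def fit(name,views,p0,steps=(.01,.01,.004,.2)):
    best=None
    for _ in range(2):
        x0=p0 if best is None else best.x
        sim=np.array([x0]+[np.array(x0)+np.eye(4)[i]*s for i,s in enumerate(steps) if s])
        act=[i for i,s in enumerate(steps) if s]; x0=np.array(x0,float)
        def f(a): q=x0.copy();q[act]=a;return cost(q,name,views)
        r=minimize(f,x0[act],method='Nelder-Mead',options=dict(initial_simplex=sim[:,act],xatol=2e-4,fatol=1e-4,maxfev=220))
        q=x0.copy();q[act]=r.x;r.x=q
        best=r
    return best
def draw(a,name,p,im,col):
    for P in M[name]:
        h=cv2.convexHull(np.float32(proj(place(P,p),im)));cv2.polylines(a,[np.int32(h*16)],True,col,1,shift=4)
E
cat > f0.py <<'E'
from fit import *; import pickle
o=pickle.load(open('m0.pkl','rb')); A,B=o['scene'],o['side']
idx={('side','spreader_grip'):1}
res={}
g=lambda v,t:o[v]['d'][t][idx.get((v,t),0)]
for t in ['glue_center','block_center','square_center','spreader_grip','varnish_center','knife_grip']:
    V=[(o[v]['im'],g(v,t)['region'].astype(float)) for v in('scene','side')]
    c=[np.argwhere(m>0)[:,::-1].mean(0) for _,m in V]
    p=np.mean([ray(ci,im,.03 if 'gl' in t or 'va' in t or 'bl' in t else .006)[:2] for ci,(im,_) in zip(c,V)],0)
    rot=not('glue' in t or 'varn' in t)
    rs=[fit(t,V,[*p,0,y],(.015,.015,.004,.3 if rot else 0)) for y in (np.arange(0,6.2,.785) if rot else [0])]
    b=min(rs,key=lambda r:r.fun); res[t]=b.x; print(t,np.round(b.x,4),round(b.fun,3),sorted((round(r.fun,2),round(float(r.x[3]),2)) for r in rs)[:3])
V=[(o[v]['im'],np.any([g(v,t)['region'] for t in('well_floor','slot_floor','pocket_floor')],0).astype(float)) for v in('scene','side')]
p=ray((303,315),A['im'],.04); print(p)
b=fit('row',V,[p[0]-.105,p[1],0,0],(.015,.015,.004,.15)); res['caddy']=b.x; print('caddy',np.round(b.x,4),b.fun)
pickle.dump(res,open('r0.pkl','wb'))
for t in('well_floor','slot_floor','pocket_floor'): print(t,[ray(g(v,t)['bbox'][:2],o[v]['im'],.042).round(3) for v in('scene','side')])
out=[]
for v in('scene','side'):
    a=cv2.resize(o[v]['im']['color'][:,:,::-1],None,fx=2,fy=2).copy(); im=dict(o[v]['im']);im['intrinsics']=np.diag([2,2,1])@im['intrinsics']
    for t,p in res.items(): draw(a,t,p,im,(0,255,255))
    out.append(a[280:750,180:1100] if v=='scene' else a[200:850,360:960])
cv2.imwrite('pics/o1.png',cv2.resize(out[0],(800,409)));cv2.imwrite('pics/o2.png',cv2.resize(out[1],(554,600)))
E
python3 f0.py
```

```text
glue_center [6.191e-01 3.158e-01 1.000e-04 0.000e+00] 0.08 [(np.float64(0.08), 0.0)]
block_center [ 0.467   0.3934 -0.0007  0.5589] 0.061 [(np.float64(0.06), 0.56), (np.float64(0.06), 0.56), (np.float64(0.06), 3.71)]
square_center [ 0.3847 -0.2791  0.0006  0.2276] 0.112 [(np.float64(0.11), 0.22), (np.float64(0.11), 0.23), (np.float64(0.11), 0.23)]
spreader_grip [ 4.2690e-01 -3.7960e-01  1.0000e-03  6.0881e+00] 0.284 [(np.float64(0.28), -0.2), (np.float64(0.28), 6.09), (np.float64(0.28), 6.09)]
varnish_center [ 0.6128 -0.308   0.0012  0.    ] 0.09 [(np.float64(0.09), 0.0)]
knife_grip [ 3.6600e-01  2.9440e-01 -3.0000e-04  6.2465e+00] 0.217 [(np.float64(0.22), -0.04), (np.float64(0.22), -0.04), (np.float64(0.22), 6.25)]
[0.65524171 0.02546789 0.04      ]
caddy [ 0.5452  0.0276  0.0018 -0.0462] 0.055558763373857734
well_floor [array([ 0.647, -0.076,  0.042]), array([ 0.651, -0.084,  0.042])]
slot_floor [array([0.661, 0.122, 0.042]), array([0.657, 0.122, 0.042])]
pocket_floor [array([0.657, 0.024, 0.042]), array([0.652, 0.017, 0.042])]
```

View pics/o1.png

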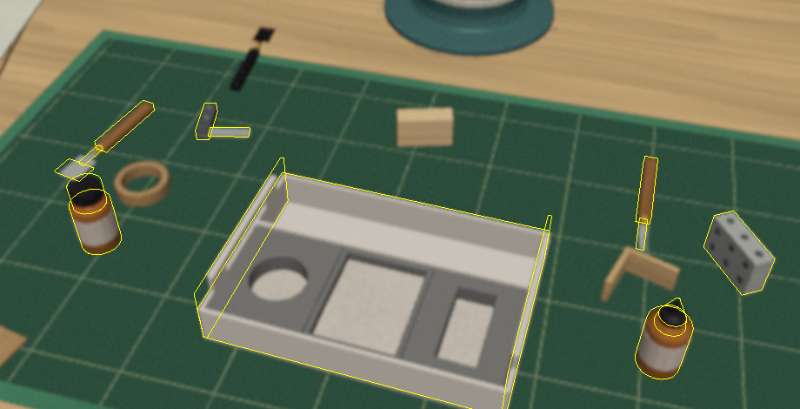

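View pics/o2.png

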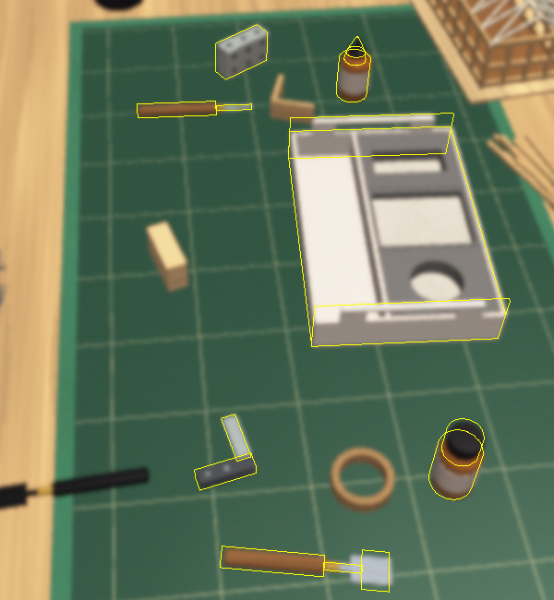

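```bash
cat > go.py <<'E'
# go.py x y z yaw_deg : turn about tool z, then tool-frame shift (mm) from the present pose to the target
import sys,numpy as np
from station import manip
from scipy.spatial.transform import Rotation as R
def go(x,y,z,yaw):
    s=manip.state(); Rm=R.from_rotvec(s['orientation']).as_matrix(); p=np.array(s['tcp_pos'])
    cur=np.degrees(np.arctan2(Rm[1,0],Rm[0,0])); d=(yaw-cur+90)%180-90
    c,q=np.cos(np.radians(cur+d)),np.sin(np.radians(cur+d))
    T=np.array([[c,q,0],[q,-c,0],[0,0,-1]]).T; sh=T.T@(np.array([x,y,z])-p)*1e3
    rem=np.degrees((R.from_matrix(Rm).inv()*R.from_matrix(T)).as_rotvec())
    print(f"t {s['clock']:.1f} tcp {np.round(p,4)} yaw {cur:.1f} q7 {s['q'][6]:.2f} w {s['grip_width']*1e3:.1f} F {np.round(s['contact_force'],1)}")
    print('turn(ax,ay,az)',np.round(rem,1),'other way az',round(rem[2]-180*np.sign(rem[2]),1),'then shift',np.round(sh,1))
if __name__=='__main__': go(*map(float,sys.argv[1:]))
E
python3 go.py 0.619 0.316 0.16 -2.65
python3 - <<'E'
from fit import *;import pickle
o=pickle.load(open('m0.pkl','rb'));
for uv in((437,305),(455,287),(478,297)): print(ray(uv,o['scene']['im'],.008))
r=pickle.load(open('r0.pkl','rb'))['caddy']
for n,q in dict(well=(105,-101,18),pocket=(105,0,28),slot=(105,101,20),bay=(0,0,4)).items(): print(n,place(np.array([q])/1e3,[r[0],r[1],0,r[3]]).round(4))
E
```

```text
t 1.2 tcp [0.2024 0.5913 0.2164] yaw 71.1 q7 -0.05 w 94.0 F [-0.1  0.1 -0.8]
turn(ax,ay,az) [ 0.   0.  73.8] other way az -106.2 then shift [428.9 255.7  56.4]
[0.5418344  0.25518653 0.008     ]
[0.48611596 0.28572269 0.008     ]
[0.50122622 0.32986389 0.008     ]
well [[ 0.6454 -0.0782  0.018 ]]
pocket [[0.6501 0.0227 0.028 ]]
slot [[0.6547 0.1236 0.02  ]]
bay [[0.5452 0.0276 0.004 ]]
```

Emit:
move_arm(
  plan=[
    {"az": 7.1},
    {"az": 7.1},
    {"az": 7.1},
    {"az": 7.1},
    {"az": 7.1},
    {"az": 7.1},
    {"az": 7.1},
    {"az": 7.1},
  ],
)

```text
invalid input
```

Emit:
move_arm(
  plan=[
    {"az": 7.1},
    {"az": 7.1},
    {"az": 2.8},
    {"dx": 33, "dy": 19.7},
    {"dx": 33, "dy": 19.7},
    {"dx": 33, "dy": 19.7},
    {"dx": 33, "dy": 19.7},
    {"dx": 33, "dy": 19.7},
  ],
)

```text
invalid input
```

Emit:
move_arm(
  plan=[
    {"dx": 33, "dy": 19.7},
    {"dx": 33, "dy": 19.7},
    {"dx": 33, "dy": 19.7},
    {"dx": 33, "dy": 19.7},
    {"dx": 33, "dy": 19.7},
    {"dx": 33, "dy": 19.7},
    {"dx": 33, "dy": 19.7},
    {"dx": 0},
  ],
)

```text
invalid input
```

```bash
python3 go.py 0.619 0.316 0.16 -2.65
python3 - <<'E'
from station import vision
from fit import *;import pickle
im=vision.get_image('wrist');r=pickle.load(open('r0.pkl','rb'));a=im['color'][:,:,::-1].copy()
for t,p in r.items():
    try: draw(a,t,p,im,(0,255,255))
    except Exception as e: print(t,e)
cv2.imwrite('pics/w1.png',a)
for t in('glue_center','block_center'):
    for d in vision.masks_of(t,im): print(t,round(d['p'],2),d['bbox'])
print(im['extrinsics'].round(3))
E
```

```text
t 1.2 tcp [0.2024 0.5913 0.2164] yaw 71.1 q7 -0.05 w 94.0 F [-0.1  0.1 -0.8]
turn(ax,ay,az) [ 0.   0.  73.8] other way az -106.2 then shift [428.9 255.7  56.4]
block_center 0.71 [225.8, 466.0, 64.7, 28.0]
[[ 0.323  0.946  0.    -0.624]
 [ 0.911 -0.311  0.272 -0.027]
 [ 0.257 -0.087 -0.962  0.391]
 [ 0.     0.     0.     1.   ]]
```

View pics/w1.png

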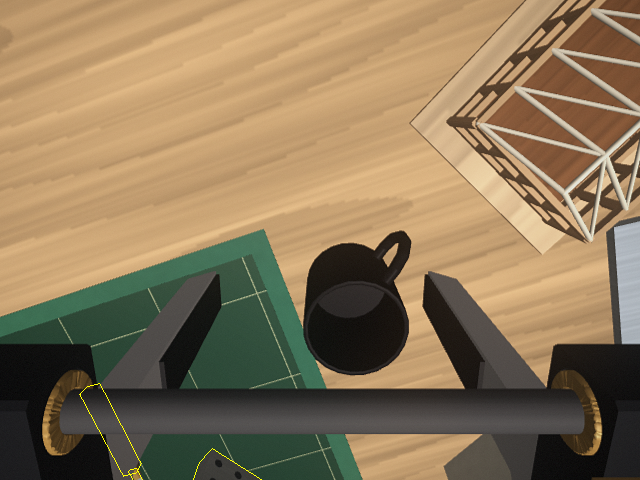

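The wrist view shows the black mug (355,310) below the open gripper and a dark corner of the block at the bottom. The arm has not moved: the call was refused, and I suspect every row needs all seven keys. I'll test that.

Emit:
move_arm(
  plan=[
    {"ax": 0, "ay": 0, "az": 7.1, "dx": 0, "dy": 0, "dz": 0, "hand": 0},
    {"ax": 0, "ay": 0, "az": 7.1, "dx": 0, "dy": 0, "dz": 0, "hand": 0},
    {"ax": 0, "ay": 0, "az": 7.1, "dx": 0, "dy": 0, "dz": 0, "hand": 0},
    {"ax": 0, "ay": 0, "az": 7.1, "dx": 0, "dy": 0, "dz": 0, "hand": 0},
    {"ax": 0, "ay": 0, "az": 7.1, "dx": 0, "dy": 0, "dz": 0, "hand": 0},
    {"ax": 0, "ay": 0, "az": 7.1, "dx": 0, "dy": 0, "dz": 0, "hand": 0},
    {"ax": 0, "ay": 0, "az": 7.1, "dx": 0, "dy": 0, "dz": 0, "hand": 0},
    {"ax": 0, "ay": 0, "az": 7.1, "dx": 0, "dy": 0, "dz": 0, "hand": 0},
  ],
)

```text
clock: 2.02
tcp_pos: [0.2027, 0.5912, 0.2165]
orientation: [-3.119, -0.376, 0.001]
contact_force: [-0.5, -0.7, 0.4]
grip_width: 0.0937
```

Emit:
move_arm(
  plan=[
    {"ax": 0, "ay": 0, "az": 7.1, "dx": 0, "dy": 0, "dz": 0, "hand": 0},
    {"ax": 0, "ay": 0, "az": 7.1, "dx": 0, "dy": 0, "dz": 0, "hand": 0},
    {"ax": 0, "ay": 0, "az": 2.1, "dx": 0, "dy": 0, "dz": 0, "hand": 0},
    {"ax": 0, "ay": 0, "az": 0, "dx": 33, "dy": 19.7, "dz": 0, "hand": 0},
    {"ax": 0, "ay": 0, "az": 0, "dx": 33, "dy": 19.7, "dz": 0, "hand": 0},
    {"ax": 0, "ay": 0, "az": 0, "dx": 33, "dy": 19.7, "dz": 0, "hand": 0},
    {"ax": 0, "ay": 0, "az": 0, "dx": 33, "dy": 19.7, "dz": 0, "hand": 0},
    {"ax": 0, "ay": 0, "az": 0, "dx": 33, "dy": 19.7, "dz": 0, "hand": 0},
  ],
)

```text
clock: 2.68
tcp_pos: [0.3578, 0.4864, 0.2156]
orientation: [-3.139, 0.067, 0.005]
contact_force: [-0.1, 0.1, -0.5]
grip_width: 0.0939
```

Emit:
move_arm(
  plan=[
    {"ax": 0, "ay": 0, "az": 0, "dx": 33, "dy": 19.7, "dz": 0, "hand": 0},
    {"ax": 0, "ay": 0, "az": 0, "dx": 33, "dy": 19.7, "dz": 0, "hand": 0},
    {"ax": 0, "ay": 0, "az": 0, "dx": 33, "dy": 19.7, "dz": 0, "hand": 0},
    {"ax": 0, "ay": 0, "az": 0, "dx": 33, "dy": 19.7, "dz": 0, "hand": 0},
    {"ax": 0, "ay": 0, "az": 0, "dx": 33, "dy": 19.7, "dz": 0, "hand": 0},
    {"ax": 0, "ay": 0, "az": 0, "dx": 33, "dy": 19.7, "dz": 0, "hand": 0},
    {"ax": 0, "ay": 0, "az": 0, "dx": 33, "dy": 19.7, "dz": 0, "hand": 0},
    {"ax": 0, "ay": 0, "az": 0, "dx": 0, "dy": 0, "dz": 0, "hand": 0},
  ],
)

```text
clock: 3.35
tcp_pos: [0.598, 0.3236, 0.2155]
orientation: [-3.139, 0.075, 0.001]
contact_force: [1.2, -0.2, 0.0]
grip_width: 0.0942
```

```bash
python3 go.py 0.619 0.316 0.16 -2.65
cat > look.py <<'E'
# look.py png name... : wrist picture with the estimated outlines and network finds
import sys
from station import vision
from fit import *;import pickle
im=vision.get_image('wrist');r=pickle.load(open('r0.pkl','rb'));a=im['color'][:,:,::-1].copy()
for t,p in r.items():
    if t!='caddy' and ((im['extrinsics'][:3,:3]@p[:3]+im['extrinsics'][:3,3])[2]>.08): draw(a,t,p,im,(0,255,255))
M['slots']=[cyl(30.5,30.5,42,42)+[.105,-.101,0],box(105-46,151,101-20.5,121.5,42,42),box(105-56.5,161.5,-44,44,42,42),box(-38,38,-154,154,4,4)]
draw(a,'slots',np.r_[r['caddy'][:2],0,r['caddy'][3]],im,(0,255,0))
cv2.imwrite('pics/'+sys.argv[1],a)
for t in sys.argv[2:]:
    for d in vision.masks_of(t,im):
        h=render(t,r[t],im) if t in M else None
        print(t,round(d['p'],2),np.round(d['bbox']),'IoU',None if h is None else round(float(np.minimum(h,d['region']).sum()/np.maximum(h,d['region']).sum()),2))
E
python3 look.py w2.png glue_center block_center
```

```text
t 3.4 tcp [0.598  0.3236 0.2155] yaw -2.7 q7 -0.44 w 94.2 F [ 1.2 -0.2  0. ]
turn(ax,ay,az) [-0.1  0.  -0.1] other way az 179.9 then shift [21.3  6.6 55.5]
glue_center 0.72 [347. 218.  55.  64.] IoU 0.93
glue_center 0.18 [390. 464. 126.  24.] IoU 0.0
block_center 0.65 [158. 132. 108.  78.] IoU 0.95
```

View pics/w2.png

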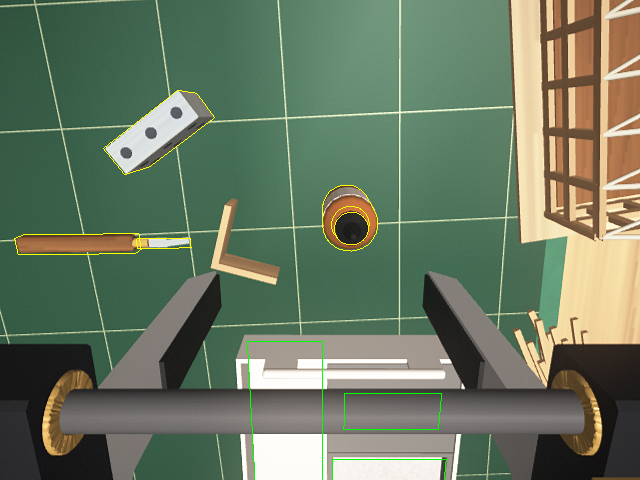

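The outlines from the two fixed views lie on the glue (pointed cap, 347,218) and the block (158,132) in the wrist view, IoU 0.93–0.95. I'm descending on the glue now.

Emit:
move_arm(
  plan=[
    {"ax": 0, "ay": 0, "az": 0, "dx": 21.3, "dy": 6.6, "dz": 0, "hand": 0},
    {"ax": 0, "ay": 0, "az": 0, "dx": 0, "dy": 0, "dz": 0, "hand": 0},
    {"ax": 0, "ay": 0, "az": 0, "dx": 0, "dy": 0, "dz": 35, "hand": 0},
    {"ax": 0, "ay": 0, "az": 0, "dx": 0, "dy": 0, "dz": 35, "hand": 0},
    {"ax": 0, "ay": 0, "az": 0, "dx": 0, "dy": 0, "dz": 35, "hand": 0},
    {"ax": 0, "ay": 0, "az": 0, "dx": 0, "dy": 0, "dz": 35, "hand": 0},
    {"ax": 0, "ay": 0, "az": 0, "dx": 0, "dy": 0, "dz": 15, "hand": 0},
    {"ax": 0, "ay": 0, "az": 0, "dx": 0, "dy": 0, "dz": 0, "hand": 0},
  ],
)

```text
clock: 4.17
tcp_pos: [0.6062, 0.3369, 0.0575]
orientation: [-3.129, 0.039, 0.002]
contact_force: [0.9, 0.1, 0.8]
grip_width: 0.0941
```

```bash
python3 go.py 0.619 0.3155 0.044 -2.65
```

```text
t 4.2 tcp [0.6062 0.3369 0.0575] yaw -1.4 q7 -0.37 w 94.1 F [0.9 0.1 0.8]
turn(ax,ay,az) [-0.7  0.1  1.2] other way az -178.8 then shift [13.8 20.7 13.5]
```

Emit:
move_arm(
  plan=[
    {"ax": 0, "ay": 0, "az": 1.2, "dx": 7, "dy": 0, "dz": 0, "hand": 0},
    {"ax": 0, "ay": 0, "az": 0, "dx": 7, "dy": 7, "dz": 0, "hand": 0},
    {"ax": -0.7, "ay": 0, "az": 0, "dx": 0, "dy": 7, "dz": 3, "hand": 0},
    {"ax": 0, "ay": 0, "az": 0, "dx": 0, "dy": 7, "dz": 5, "hand": 0},
    {"ax": 0, "ay": 0, "az": 0, "dx": 0, "dy": 0, "dz": 5, "hand": 0},
    {"ax": 0, "ay": 0, "az": 0, "dx": 0, "dy": 0, "dz": 0, "hand": 0},
  ],
)

```text
clock: 4.67
tcp_pos: [0.6209, 0.3168, 0.0488]
orientation: [-3.138, 0.07, -0.004]
contact_force: [-0.6, 1.1, -0.4]
grip_width: 0.0942
```

```bash
python3 go.py 0.619 0.3155 0.044 -2.65
```

```text
t 4.7 tcp [0.6209 0.3168 0.0488] yaw -2.6 q7 -0.36 w 94.2 F [-0.6  1.1 -0.4]
turn(ax,ay,az) [-0.2 -0.2  0.1] other way az -179.9 then shift [-1.9  1.4  4.8]
```

Close and lift a little, slowly.

Emit:
move_arm(
  plan=[
    {"ax": 0, "ay": 0, "az": 0, "dx": -1.9, "dy": 1.4, "dz": 4.5, "hand": 0},
    {"ax": 0, "ay": 0, "az": 0, "dx": 0, "dy": 0, "dz": 0, "hand": 1},
    {"ax": 0, "ay": 0, "az": 0, "dx": 0, "dy": 0, "dz": 0, "hand": 1},
    {"ax": 0, "ay": 0, "az": 0, "dx": 0, "dy": 0, "dz": 0, "hand": 1},
    {"ax": 0, "ay": 0, "az": 0, "dx": 0, "dy": 0, "dz": 0, "hand": 1},
    {"ax": 0, "ay": 0, "az": 0, "dx": 0, "dy": 0, "dz": 0, "hand": 1},
    {"ax": 0, "ay": 0, "az": 0, "dx": 0, "dy": 0, "dz": 0, "hand": 1},
    {"ax": 0, "ay": 0, "az": 0, "dx": 0, "dy": 0, "dz": 0, "hand": 1},
  ],
)

```text
clock: 5.33
tcp_pos: [0.619, 0.3159, 0.045]
orientation: [-3.137, 0.07, -0.006]
contact_force: [1.3, -0.1, -0.2]
grip_width: 0.0509
```

Emit:
move_arm(
  plan=[
    {"ax": 0, "ay": 0, "az": 0, "dx": 0, "dy": 0, "dz": 0, "hand": 1},
    {"ax": 0, "ay": 0, "az": 0, "dx": 0, "dy": 0, "dz": 0, "hand": 1},
    {"ax": 0, "ay": 0, "az": 0, "dx": 0, "dy": 0, "dz": -10, "hand": 1},
    {"ax": 0, "ay": 0, "az": 0, "dx": 0, "dy": 0, "dz": -20, "hand": 1},
    {"ax": 0, "ay": 0, "az": 0, "dx": 0, "dy": 0, "dz": -25, "hand": 1},
    {"ax": 0, "ay": 0, "az": 0, "dx": 0, "dy": 0, "dz": -25, "hand": 1},
    {"ax": 0, "ay": 0, "az": 0, "dx": 0, "dy": 0, "dz": -25, "hand": 1},
    {"ax": 0, "ay": 0, "az": 0, "dx": 0, "dy": 0, "dz": 0, "hand": 1},
  ],
)

```text
clock: 6.0
tcp_pos: [0.6177, 0.3147, 0.1561]
orientation: [-3.139, 0.071, -0.002]
contact_force: [-0.1, 0.3, -0.4]
grip_width: 0.0438
```

```bash
python3 go.py 0.6454 -0.0782 0.14 -2.65
```

```text
t 6.0 tcp [0.6177 0.3147 0.1561] yaw -2.6 q7 -0.39 w 43.8 F [-0.1  0.3 -0.4]
turn(ax,ay,az) [-0.1 -0.1  0.1] other way az -179.9 then shift [ 45.8 391.2  16.1]
```

Emit:
move_arm(
  plan=[
    {"ax": 0, "ay": 0, "az": 0, "dx": 2, "dy": 18, "dz": 0, "hand": 1},
    {"ax": 0, "ay": 0, "az": 0, "dx": 4, "dy": 34, "dz": 0, "hand": 1},
    {"ax": 0, "ay": 0, "az": 0, "dx": 4, "dy": 34, "dz": 0, "hand": 1},
    {"ax": 0, "ay": 0, "az": 0, "dx": 4, "dy": 34, "dz": 0, "hand": 1},
    {"ax": 0, "ay": 0, "az": 0, "dx": 4, "dy": 34, "dz": 0, "hand": 1},
    {"ax": 0, "ay": 0, "az": 0, "dx": 4, "dy": 34, "dz": 0, "hand": 1},
    {"ax": 0, "ay": 0, "az": 0, "dx": 4, "dy": 34, "dz": 0, "hand": 1},
    {"ax": 0, "ay": 0, "az": 0, "dx": 4, "dy": 34, "dz": 0, "hand": 1},
  ],
)

```text
clock: 6.67
tcp_pos: [0.6353, 0.0547, 0.1581]
orientation: [-3.133, 0.051, -0.006]
contact_force: [-0.1, -0.6, -1.3]
grip_width: 0.0436
```

Emit:
move_arm(
  plan=[
    {"ax": 0, "ay": 0, "az": 0, "dx": 4, "dy": 34, "dz": 0, "hand": 1},
    {"ax": 0, "ay": 0, "az": 0, "dx": 4, "dy": 34, "dz": 0, "hand": 1},
    {"ax": 0, "ay": 0, "az": 0, "dx": 4, "dy": 34, "dz": 0, "hand": 1},
    {"ax": 0, "ay": 0, "az": 0, "dx": 3, "dy": 20, "dz": 0, "hand": 1},
    {"ax": 0, "ay": 0, "az": 0, "dx": 0, "dy": 10, "dz": 0, "hand": 1},
    {"ax": 0, "ay": 0, "az": 0, "dx": 0, "dy": 0, "dz": 0, "hand": 1},
  ],
)

```text
clock: 7.17
tcp_pos: [0.6426, -0.0966, 0.1583]
orientation: [-3.136, 0.069, -0.005]
contact_force: [-0.1, -0.1, -0.8]
grip_width: 0.0437
```

```bash
python3 go.py 0.6454 -0.0782 0.090 -2.65; python3 look.py w3.png
```

```text
t 7.2 tcp [ 0.6426 -0.0966  0.1583] yaw -2.5 q7 0.26 w 43.7 F [-0.1 -0.1 -0.8]
turn(ax,ay,az) [-0.3 -0.2  0.1] other way az -179.9 then shift [  1.9 -18.5  68.3]
```

View pics/w3.png

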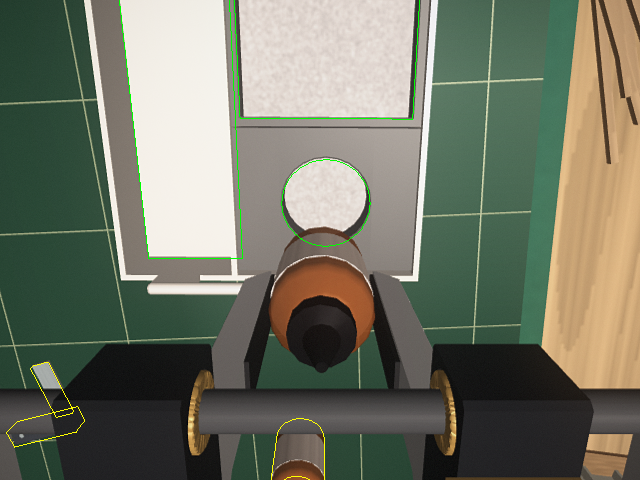

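Well rim (326,200) and pocket outlines coincide with the picture, and the bottle hangs upright. Moving over the well and going down slowly.

Emit:
move_arm(
  plan=[
    {"ax": 0, "ay": 0, "az": 0, "dx": 1, "dy": -9, "dz": 0, "hand": 1},
    {"ax": 0, "ay": 0, "az": 0, "dx": 1, "dy": -9.5, "dz": 0, "hand": 1},
    {"ax": 0, "ay": 0, "az": 0, "dx": 0, "dy": 0, "dz": 0, "hand": 1},
    {"ax": 0, "ay": 0, "az": 0, "dx": 0, "dy": 0, "dz": 12, "hand": 1},
    {"ax": 0, "ay": 0, "az": 0, "dx": 0, "dy": 0, "dz": 12, "hand": 1},
    {"ax": 0, "ay": 0, "az": 0, "dx": 0, "dy": 0, "dz": 12, "hand": 1},
    {"ax": 0, "ay": 0, "az": 0, "dx": 0, "dy": 0, "dz": 6, "hand": 1},
    {"ax": 0, "ay": 0, "az": 0, "dx": 0, "dy": 0, "dz": 0, "hand": 1},
  ],
)

```text
clock: 7.88
tcp_pos: [0.6458, -0.0633, 0.1107]
orientation: [-3.133, 0.049, -0.003]
contact_force: [0.1, -1.4, -1.5]
grip_width: 0.0438
```

```bash
python3 go.py 0.6454 -0.0782 0.063 -2.65
```

```text
t 7.9 tcp [ 0.6458 -0.0633  0.1107] yaw -1.8 q7 0.24 w 43.8 F [ 0.1 -1.4 -1.5]
turn(ax,ay,az) [-0.5 -0.1  0.9] other way az -179.1 then shift [ 0.3 14.9 47.7]
```

Emit:
move_arm(
  plan=[
    {"ax": -0.4, "ay": 0, "az": 0.8, "dx": 0, "dy": 6, "dz": 0, "hand": 1},
    {"ax": 0, "ay": 0, "az": 0, "dx": 0, "dy": 4, "dz": 0, "hand": 1},
    {"ax": 0, "ay": 0, "az": 0, "dx": 0, "dy": 0, "dz": 0, "hand": 1},
    {"ax": 0, "ay": 0, "az": 0, "dx": 0, "dy": 0, "dz": 0, "hand": 1},
  ],
)

```text
clock: 8.22
tcp_pos: [0.645, -0.0756, 0.11]
orientation: [-3.141, 0.076, -0.0]
contact_force: [0.8, 0.1, -0.8]
grip_width: 0.0436
```

```bash
python3 go.py 0.6454 -0.0782 0.063 -2.65
```

```text
t 8.2 tcp [ 0.645  -0.0756  0.11  ] yaw -2.8 q7 0.24 w 43.6 F [ 0.8  0.1 -0.8]
turn(ax,ay,az) [-0.  -0.  -0.1] other way az 179.9 then shift [ 0.6  2.6 47. ]
```

Emit:
move_arm(
  plan=[
    {"ax": 0, "ay": 0, "az": 0, "dx": 0, "dy": 2.3, "dz": 0, "hand": 1},
    {"ax": 0, "ay": 0, "az": 0, "dx": 0, "dy": 0, "dz": 7, "hand": 1},
    {"ax": 0, "ay": 0, "az": 0, "dx": 0, "dy": 0, "dz": 8, "hand": 1},
    {"ax": 0, "ay": 0, "az": 0, "dx": 0, "dy": 0, "dz": 8, "hand": 1},
    {"ax": 0, "ay": 0, "az": 0, "dx": 0, "dy": 0, "dz": 8, "hand": 1},
    {"ax": 0, "ay": 0, "az": 0, "dx": 0, "dy": 0, "dz": 4, "hand": 1},
    {"ax": 0, "ay": 0, "az": 0, "dx": 0, "dy": 0, "dz": 0, "hand": 1},
    {"ax": 0, "ay": 0, "az": 0, "dx": 0, "dy": 0, "dz": 0, "hand": 1},
  ],
)

```text
clock: 8.88
tcp_pos: [0.6449, -0.0784, 0.0712]
orientation: [-3.14, 0.077, -0.001]
contact_force: [-0.5, 0.1, -0.1]
grip_width: 0.0438
```

```bash
python3 go.py 0.6454 -0.0782 0.063 -2.65
```

```text
t 8.9 tcp [ 0.6449 -0.0784  0.0712] yaw -2.8 q7 0.26 w 43.8 F [-0.5  0.1 -0.1]
turn(ax,ay,az) [-0.  -0.  -0.1] other way az 179.9 then shift [ 0.5 -0.2  8.2]
```

Emit:
move_arm(
  plan=[
    {"ax": 0, "ay": 0, "az": 0, "dx": 0, "dy": 0, "dz": 2, "hand": 1},
    {"ax": 0, "ay": 0, "az": 0, "dx": 0, "dy": 0, "dz": 2, "hand": 1},
    {"ax": 0, "ay": 0, "az": 0, "dx": 0, "dy": 0, "dz": 2, "hand": 1},
    {"ax": 0, "ay": 0, "az": 0, "dx": 0, "dy": 0, "dz": 1.5, "hand": 1},
    {"ax": 0, "ay": 0, "az": 0, "dx": 0, "dy": 0, "dz": 1, "hand": 1},
    {"ax": 0, "ay": 0, "az": 0, "dx": 0, "dy": 0, "dz": 0, "hand": 1},
  ],
)

```text
clock: 9.38
tcp_pos: [0.6455, -0.0784, 0.063]
orientation: [-3.14, 0.076, -0.003]
contact_force: [-0.5, 0.0, 0.4]
grip_width: 0.0433
```

Emit:
move_arm(
  plan=[
    {"ax": 0, "ay": 0, "az": 0, "dx": 0, "dy": 0, "dz": 1, "hand": 1},
    {"ax": 0, "ay": 0, "az": 0, "dx": 0, "dy": 0, "dz": 1, "hand": 1},
    {"ax": 0, "ay": 0, "az": 0, "dx": 0, "dy": 0, "dz": 0, "hand": 1},
  ],
)

```text
clock: 9.63
tcp_pos: [0.6458, -0.0786, 0.0633]
orientation: [-3.14, 0.077, -0.004]
contact_force: [-1.3, -0.8, -1.0]
grip_width: 0.0437
```

Emit:
move_arm(
  plan=[
    {"ax": 0, "ay": 0, "az": 0, "dx": 0, "dy": 0, "dz": 0, "hand": 0.2},
    {"ax": 0, "ay": 0, "az": 0, "dx": 0, "dy": 0, "dz": 0, "hand": 0.2},
    {"ax": 0, "ay": 0, "az": 0, "dx": 0, "dy": 0, "dz": 0, "hand": 0.2},
    {"ax": 0, "ay": 0, "az": 0, "dx": 0, "dy": 0, "dz": 0, "hand": 0.2},
    {"ax": 0, "ay": 0, "az": 0, "dx": 0, "dy": 0, "dz": 0, "hand": 0.2},
    {"ax": 0, "ay": 0, "az": 0, "dx": 0, "dy": 0, "dz": -10, "hand": 0.2},
    {"ax": 0, "ay": 0, "az": 0, "dx": 0, "dy": 0, "dz": -15, "hand": 0.2},
    {"ax": 0, "ay": 0, "az": 0, "dx": 0, "dy": 0, "dz": -20, "hand": 0.2},
  ],
)

```text
clock: 10.3
tcp_pos: [0.6438, -0.0784, 0.1068]
orientation: [-3.14, 0.077, 0.004]
contact_force: [-0.3, -0.6, -0.9]
grip_width: 0.0752
```

Emit:
move_arm(
  plan=[
    {"ax": 0, "ay": 0, "az": 0, "dx": 0, "dy": 0, "dz": -25, "hand": 0},
    {"ax": 0, "ay": 0, "az": 0, "dx": 0, "dy": 0, "dz": -25, "hand": 0},
    {"ax": 0, "ay": 0, "az": 0, "dx": 0, "dy": 0, "dz": -20, "hand": 0},
    {"ax": 0, "ay": 0, "az": 0, "dx": 0, "dy": 0, "dz": -5, "hand": 0},
    {"ax": 0, "ay": 0, "az": 0, "dx": 0, "dy": 0, "dz": 0, "hand": 0},
  ],
)

```text
clock: 10.72
tcp_pos: [0.6449, -0.0792, 0.1921]
orientation: [-3.14, 0.078, -0.004]
contact_force: [0.2, -0.7, 0.4]
grip_width: 0.0937
```

```bash
python3 - <<'E'
from station import vision
from fit import *;import pickle
V=[]
for v in('scene','side'):
    im=vision.get_image(v)
    for d in vision.masks_of('glue_center',im): print(v,round(d['p'],2),np.round(d['bbox']))
    c=ray(np.array(d['bbox'][:2]),im,.066)
E
python3 go.py 0.3847 -0.2791 0.15 $(python3 -c "print(103.0)"); python3 go.py 0.467 0.3934 0.15 122
```

```text
scene 0.62 [248. 290.  30.  41.]
side 0.98 [417. 247.  25.  36.]
t 10.9 tcp [ 0.6438 -0.079   0.1891] yaw -2.8 q7 0.21 w 94.1 F [ 0.  -0.6  0.2]
turn(ax,ay,az) [ 0.   0.1 74.2] other way az -105.8 then shift [136.7 297.5  39.1]
t 10.9 tcp [ 0.6438 -0.079   0.1891] yaw -2.8 q7 0.21 w 94.1 F [ 0.  -0.6  0.2]
turn(ax,ay,az) [ 0.   0.1 55.2] other way az -124.8 then shift [-494.3 -100.4   39.1]
```

Emit:
move_arm(
  plan=[
    {"ax": 0, "ay": 0, "az": 7.1, "dx": 0, "dy": 0, "dz": 0, "hand": 0},
    {"ax": 0, "ay": 0, "az": 7.1, "dx": 0, "dy": 0, "dz": 0, "hand": 0},
    {"ax": 0, "ay": 0, "az": 7.1, "dx": 0, "dy": 0, "dz": 0, "hand": 0},
    {"ax": 0, "ay": 0, "az": 7.1, "dx": 0, "dy": 0, "dz": 0, "hand": 0},
    {"ax": 0, "ay": 0, "az": 7.1, "dx": 0, "dy": 0, "dz": 0, "hand": 0},
    {"ax": 0, "ay": 0, "az": 7.1, "dx": 0, "dy": 0, "dz": 0, "hand": 0},
    {"ax": 0, "ay": 0, "az": 7.1, "dx": 0, "dy": 0, "dz": 0, "hand": 0},
    {"ax": 0, "ay": 0, "az": 7.1, "dx": 0, "dy": 0, "dz": 0, "hand": 0},
  ],
)

```text
clock: 11.58
tcp_pos: [0.6396, -0.0791, 0.179]
orientation: [2.711, -1.572, -0.021]
contact_force: [0.6, -0.2, -0.2]
grip_width: 0.094
```

Emit:
move_arm(
  plan=[
    {"ax": 0, "ay": 0, "az": 7.1, "dx": 0, "dy": 0, "dz": 0, "hand": 0},
    {"ax": 0, "ay": 0, "az": 7.1, "dx": 0, "dy": 0, "dz": 0, "hand": 0},
    {"ax": 0, "ay": 0, "az": 2.5, "dx": 0, "dy": 0, "dz": 0, "hand": 0},
    {"ax": 0, "ay": 0, "az": 0, "dx": 13, "dy": 29, "dz": 0, "hand": 0},
    {"ax": 0, "ay": 0, "az": 0, "dx": 14, "dy": 30, "dz": 0, "hand": 0},
    {"ax": 0, "ay": 0, "az": 0, "dx": 14, "dy": 30, "dz": 0, "hand": 0},
    {"ax": 0, "ay": 0, "az": 0, "dx": 14, "dy": 30, "dz": 0, "hand": 0},
    {"ax": 0, "ay": 0, "az": 0, "dx": 14, "dy": 30, "dz": 0, "hand": 0},
  ],
)

```text
clock: 12.25
tcp_pos: [0.5039, -0.1755, 0.1708]
orientation: [2.438, -1.945, -0.035]
contact_force: [0.4, -1.8, -0.8]
grip_width: 0.0937
```

Emit:
move_arm(
  plan=[
    {"ax": 0, "ay": 0, "az": 0, "dx": 14, "dy": 30, "dz": 0, "hand": 0},
    {"ax": 0, "ay": 0, "az": 0, "dx": 14, "dy": 30, "dz": 0, "hand": 0},
    {"ax": 0, "ay": 0, "az": 0, "dx": 14, "dy": 30, "dz": 0, "hand": 0},
    {"ax": 0, "ay": 0, "az": 0, "dx": 9, "dy": 20, "dz": 0, "hand": 0},
    {"ax": 0, "ay": 0, "az": 0, "dx": 0, "dy": 0, "dz": 0, "hand": 0},
    {"ax": 0, "ay": 0, "az": 0, "dx": 0, "dy": 0, "dz": 0, "hand": 0},
  ],
)

```text
clock: 12.75
tcp_pos: [0.3946, -0.2548, 0.1697]
orientation: [2.428, -1.952, -0.047]
contact_force: [1.3, 1.4, 0.3]
grip_width: 0.0942
```

```bash
python3 go.py 0.3847 -0.2791 0.06 103; python3 look.py w4.png square_center spreader_grip
```

```text
t 12.8 tcp [ 0.3946 -0.2548  0.1697] yaw -77.6 q7 -0.60 w 94.2 F [1.3 1.4 0.3]
turn(ax,ay,az) [ 2.2  0.4 -0.6] other way az 179.4 then shift [ 21.5  15.1 109.7]
square_center 0.92 [313. 223.  86.  73.] IoU 0.88
spreader_grip 0.83 [506. 161. 126. 193.] IoU 0.68
spreader_grip 0.58 [310. 376.  39. 146.] IoU 0.0
```

View pics/w4.png

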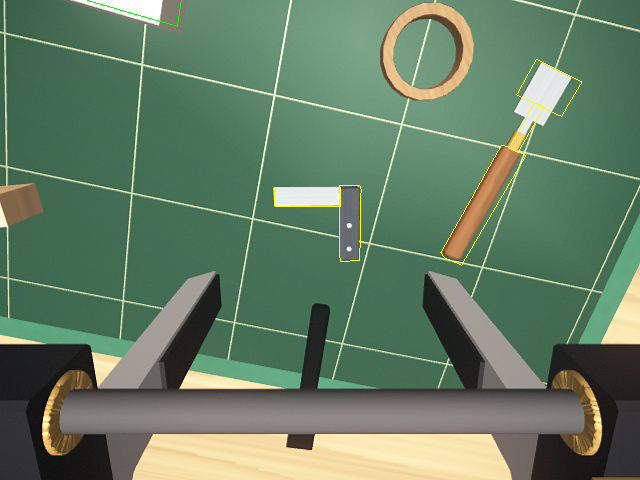

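The steel square (stock at 350,223) matches its outline. The black spatula (318,330) lies between the fingers but low. The spreader model is off because its blade is 38 mm long, not wide, so I'll refit it.

Emit:
move_arm(
  plan=[
    {"ax": 2.2, "ay": 0.4, "az": -0.6, "dx": 0, "dy": 0, "dz": 0, "hand": 0.4},
    {"ax": 0, "ay": 0, "az": 0, "dx": 6, "dy": 4, "dz": 5, "hand": 0.4},
    {"ax": 0, "ay": 0, "az": 0, "dx": 6, "dy": 4, "dz": 12, "hand": 0.4},
    {"ax": 0, "ay": 0, "az": 0, "dx": 4, "dy": 3, "dz": 14, "hand": 0.4},
    {"ax": 0, "ay": 0, "az": 0, "dx": 0, "dy": 0, "dz": 14, "hand": 0.4},
    {"ax": 0, "ay": 0, "az": 0, "dx": 0, "dy": 0, "dz": 14, "hand": 0.4},
    {"ax": 0, "ay": 0, "az": 0, "dx": 0, "dy": 0, "dz": 8, "hand": 0.4},
    {"ax": 0, "ay": 0, "az": 0, "dx": 0, "dy": 0, "dz": 0, "hand": 0.4},
  ],
)

```text
clock: 13.57
tcp_pos: [0.3959, -0.2679, 0.0983]
orientation: [2.474, -1.933, 0.001]
contact_force: [-1.3, 0.9, 0.2]
grip_width: 0.0567
```

```bash
python3 go.py 0.3847 -0.2791 0.014 103; sed -i 's/box(43,79,-3,3,4,8),box(79,105,-19,19,5,7)/box(43,67,-3,3,4,8),box(67,105,-13,13,5,7)/' fit.py
python3 - <<'E'
from station import vision
from fit import *;import pickle
im=vision.get_image('wrist'); o=pickle.load(open('m0.pkl','rb'));r=pickle.load(open('r0.pkl','rb'))
for t,i in(('spreader_grip',1),('square_center',0)):
    ds=vision.masks_of(t,im); print([(round(d['p'],2),np.round(d['bbox'])) for d in ds])
    V=[(o[v]['im'],o[v]['d'][t][i if v=='side' else 0]['region'].astype(float)) for v in('scene','side')]
    p=r[t].copy();b=fit(t,V,p,(.008,.008,.003,.15));print('2 views',b.x.round(4),round(b.fun,3))
    if ds:
        W=V+[(im,ds[0]['region'].astype(float))] ;print('check wrist',round(cost(b.x,t,W[2:]),3))
        b3=fit(t,W,b.x,(.008,.008,.003,.1));print('3 views',b3.x.round(4),round(b3.fun,3))
    if t[:2]=='sp': r[t]=b.x
pickle.dump(r,open('r0.pkl','wb'))
E
```

```text
t 13.6 tcp [ 0.3959 -0.2679  0.0983] yaw -76.0 q7 -0.41 w 56.7 F [-1.3  0.9  0.2]
turn(ax,ay,az) [ 0.1 -0.1  1. ] other way az -179.0 then shift [ 8.4 13.4 84.3]
[(0.83, array([530., 185., 164., 240.])), (0.82, array([288., 417.,  35., 125.])), (0.43, array([292., 258., 108.,  89.]))]
2 views [ 4.2820e-01 -3.8010e-01  1.0000e-03  6.0892e+00] 0.183
check wrist 0.25
3 views [ 4.2740e-01 -3.7880e-01  1.0000e-04  6.0858e+00] 0.19
[(0.97, array([293., 258., 108.,  92.]))]
2 views [ 0.3847 -0.2791  0.0006  0.2276] 0.112
check wrist 0.12
3 views [ 3.847e-01 -2.784e-01 -1.000e-04  2.256e-01] 0.103
```

Consistent. Closing the xy gap, then going down.

Emit:
move_arm(
  plan=[
    {"ax": 0, "ay": 0, "az": 1, "dx": 3.5, "dy": 5, "dz": 0, "hand": 0.4},
    {"ax": 0, "ay": 0, "az": 0, "dx": 3.5, "dy": 6, "dz": 0, "hand": 0.4},
    {"ax": 0, "ay": 0, "az": 0, "dx": 0, "dy": 0, "dz": 6, "hand": 0.4},
    {"ax": 0, "ay": 0, "az": 0, "dx": 0, "dy": 0, "dz": 12, "hand": 0.4},
    {"ax": 0, "ay": 0, "az": 0, "dx": 0, "dy": 0, "dz": 12, "hand": 0.4},
    {"ax": 0, "ay": 0, "az": 0, "dx": 0, "dy": 0, "dz": 10, "hand": 0.4},
    {"ax": 0, "ay": 0, "az": 0, "dx": 0, "dy": 0, "dz": 4, "hand": 0.4},
    {"ax": 0, "ay": 0, "az": 0, "dx": 0, "dy": 0, "dz": 0, "hand": 0.4},
  ],
)

```text
clock: 14.38
tcp_pos: [0.3876, -0.2792, 0.0532]
orientation: [-2.456, 1.958, -0.009]
contact_force: [-0.6, -0.8, 0.6]
grip_width: 0.0564
```

```bash
python3 go.py 0.3847 -0.2788 0.0135 103
```

```text
t 14.4 tcp [ 0.3876 -0.2792  0.0532] yaw -77.1 q7 -0.32 w 56.4 F [-0.6 -0.8  0.6]
turn(ax,ay,az) [-0.2 -0.2 -0.1] other way az 179.9 then shift [-1.1  2.7 39.7]
```

Emit:
move_arm(
  plan=[
    {"ax": 0, "ay": 0, "az": 0, "dx": -1, "dy": 2.2, "dz": 0, "hand": 0.4},
    {"ax": 0, "ay": 0, "az": 0, "dx": 0, "dy": 0, "dz": 5, "hand": 0.4},
    {"ax": 0, "ay": 0, "az": 0, "dx": 0, "dy": 0, "dz": 8, "hand": 0.4},
    {"ax": 0, "ay": 0, "az": 0, "dx": 0, "dy": 0, "dz": 8, "hand": 0.4},
    {"ax": 0, "ay": 0, "az": 0, "dx": 0, "dy": 0, "dz": 6, "hand": 0.4},
    {"ax": 0, "ay": 0, "az": 0, "dx": 0, "dy": 0, "dz": 3, "hand": 0.4},
    {"ax": 0, "ay": 0, "az": 0, "dx": 0, "dy": 0, "dz": 0, "hand": 0.4},
  ],
)

```text
clock: 14.97
tcp_pos: [0.3851, -0.2787, 0.0197]
orientation: [-2.456, 1.958, -0.008]
contact_force: [-1.5, -0.4, 0.3]
grip_width: 0.0565
```

```bash
python3 go.py 0.3847 -0.2788 0.0135 103
```

```text
t 15.0 tcp [ 0.3851 -0.2787  0.0197] yaw -77.1 q7 -0.26 w 56.5 F [-1.5 -0.4  0.3]
turn(ax,ay,az) [-0.2 -0.2 -0.1] other way az 179.9 then shift [-0.   0.5  6.2]
```

Emit:
move_arm(
  plan=[
    {"ax": 0, "ay": 0, "az": 0, "dx": 0, "dy": 0, "dz": 3, "hand": 0.4},
    {"ax": 0, "ay": 0, "az": 0, "dx": 0, "dy": 0, "dz": 2.5, "hand": 0.4},
    {"ax": 0, "ay": 0, "az": 0, "dx": 0, "dy": 0, "dz": 0, "hand": 1},
    {"ax": 0, "ay": 0, "az": 0, "dx": 0, "dy": 0, "dz": 0, "hand": 1},
    {"ax": 0, "ay": 0, "az": 0, "dx": 0, "dy": 0, "dz": 0, "hand": 1},
    {"ax": 0, "ay": 0, "az": 0, "dx": 0, "dy": 0, "dz": 0, "hand": 1},
    {"ax": 0, "ay": 0, "az": 0, "dx": 0, "dy": 0, "dz": 0, "hand": 1},
    {"ax": 0, "ay": 0, "az": 0, "dx": 0, "dy": 0, "dz": 0, "hand": 1},
  ],
)

```text
clock: 15.63
tcp_pos: [0.3856, -0.279, 0.0141]
orientation: [-2.456, 1.958, -0.01]
contact_force: [-0.3, -0.2, 0.3]
grip_width: 0.0199
```

Emit:
move_arm(
  plan=[
    {"ax": 0, "ay": 0, "az": 0, "dx": 0, "dy": 0, "dz": 0, "hand": 1},
    {"ax": 0, "ay": 0, "az": 0, "dx": 0, "dy": 0, "dz": 0, "hand": 1},
    {"ax": 0, "ay": 0, "az": 0, "dx": 0, "dy": 0, "dz": -10, "hand": 1},
    {"ax": 0, "ay": 0, "az": 0, "dx": 0, "dy": 0, "dz": -25, "hand": 1},
    {"ax": 0, "ay": 0, "az": 0, "dx": 0, "dy": 0, "dz": -30, "hand": 1},
    {"ax": 0, "ay": 0, "az": 0, "dx": 0, "dy": 0, "dz": -30, "hand": 1},
    {"ax": 0, "ay": 0, "az": 0, "dx": 0, "dy": 0, "dz": -25, "hand": 1},
    {"ax": 0, "ay": 0, "az": 0, "dx": 0, "dy": 0, "dz": 0, "hand": 1},
  ],
)

```text
clock: 16.3
tcp_pos: [0.3821, -0.279, 0.1406]
orientation: [2.452, -1.962, 0.001]
contact_force: [0.8, -0.2, -1.2]
grip_width: 0.0156
```

```bash
python3 - <<'E'
from fit import *;import pickle
r=pickle.load(open('r0.pkl','rb'))['caddy'];print(place(np.array([[.127,0,0],[0,.02,0]]),[r[0],r[1],0,r[3]]))
E
python3 go.py 0.672 0.0217 0.13 -2.65
```

```text
[[0.67206027 0.02168821 0.        ]
 [0.54611886 0.04752925 0.        ]]
t 16.3 tcp [ 0.3821 -0.279   0.1406] yaw -77.3 q7 -0.46 w 15.6 F [ 0.8 -0.2 -1.2]
turn(ax,ay,az) [  0.1  -0.1 -74.7] other way az 105.3 then shift [ 275.7 -313.8   10.6]
```

Emit:
move_arm(
  plan=[
    {"ax": 0, "ay": 0, "az": -4, "dx": 0, "dy": 0, "dz": -5, "hand": 1},
    {"ax": 0, "ay": 0, "az": -7.1, "dx": 0, "dy": 0, "dz": -5, "hand": 1},
    {"ax": 0, "ay": 0, "az": -7.1, "dx": 0, "dy": 0, "dz": -5, "hand": 1},
    {"ax": 0, "ay": 0, "az": -7.1, "dx": 0, "dy": 0, "dz": 0, "hand": 1},
    {"ax": 0, "ay": 0, "az": -7.1, "dx": 0, "dy": 0, "dz": 0, "hand": 1},
    {"ax": 0, "ay": 0, "az": -7.1, "dx": 0, "dy": 0, "dz": 0, "hand": 1},
    {"ax": 0, "ay": 0, "az": -7.1, "dx": 0, "dy": 0, "dz": 0, "hand": 1},
    {"ax": 0, "ay": 0, "az": -7.1, "dx": 0, "dy": 0, "dz": 0, "hand": 1},
  ],
)

```text
clock: 16.97
tcp_pos: [0.3812, -0.2784, 0.1599]
orientation: [3.077, -0.626, 0.005]
contact_force: [-0.6, -0.1, -1.2]
grip_width: 0.0158
```

Emit:
move_arm(
  plan=[
    {"ax": 0, "ay": 0, "az": -7.1, "dx": 0, "dy": 0, "dz": 0, "hand": 1},
    {"ax": 0, "ay": 0, "az": -7.1, "dx": 0, "dy": 0, "dz": 0, "hand": 1},
    {"ax": 0, "ay": 0, "az": -5, "dx": 0, "dy": 0, "dz": 0, "hand": 1},
    {"ax": 0, "ay": 0, "az": 0, "dx": 11, "dy": -12, "dz": 0, "hand": 1},
    {"ax": 0, "ay": 0, "az": 0, "dx": 22, "dy": -25, "dz": 0, "hand": 1},
    {"ax": 0, "ay": 0, "az": 0, "dx": 22, "dy": -25, "dz": 0, "hand": 1},
    {"ax": 0, "ay": 0, "az": 0, "dx": 22, "dy": -25, "dz": 0, "hand": 1},
    {"ax": 0, "ay": 0, "az": 0, "dx": 22, "dy": -25, "dz": 0, "hand": 1},
  ],
)

```text
clock: 17.63
tcp_pos: [0.4827, -0.1739, 0.1615]
orientation: [3.138, -0.1, 0.002]
contact_force: [0.9, -0.4, -1.0]
grip_width: 0.0157
```

```bash
python3 go.py 0.672 0.0217 0.15 -2.65
```

```text
t 17.6 tcp [ 0.4827 -0.1739  0.1615] yaw -3.7 q7 0.41 w 15.7 F [ 0.9 -0.4 -1. ]
turn(ax,ay,az) [ 0.1 -0.1 -1. ] other way az 179.0 then shift [ 180.1 -204.2   11.5]
```

Emit:
move_arm(
  plan=[
    {"ax": 0, "ay": 0, "az": -1, "dx": 22, "dy": -25, "dz": 0, "hand": 1},
    {"ax": 0, "ay": 0, "az": 0, "dx": 22, "dy": -25, "dz": 0, "hand": 1},
    {"ax": 0, "ay": 0, "az": 0, "dx": 22, "dy": -25, "dz": 0, "hand": 1},
    {"ax": 0, "ay": 0, "az": 0, "dx": 22, "dy": -25, "dz": 0, "hand": 1},
    {"ax": 0, "ay": 0, "az": 0, "dx": 22, "dy": -25, "dz": 0, "hand": 1},
    {"ax": 0, "ay": 0, "az": 0, "dx": 22, "dy": -25, "dz": 0, "hand": 1},
    {"ax": 0, "ay": 0, "az": 0, "dx": 15, "dy": -17, "dz": 0, "hand": 1},
    {"ax": 0, "ay": 0, "az": 0, "dx": 7, "dy": -8, "dz": 0, "hand": 1},
  ],
)

```text
clock: 18.3
tcp_pos: [0.6515, 0.0069, 0.1612]
orientation: [3.138, -0.068, -0.002]
contact_force: [0.1, 0.3, -0.1]
grip_width: 0.0154
```

Emit:
move_arm(
  plan=[
    {"ax": 0, "ay": 0, "az": 0, "dx": 0, "dy": 0, "dz": 0, "hand": 1},
    {"ax": 0, "ay": 0, "az": 0, "dx": 0, "dy": 0, "dz": 0, "hand": 1},
  ],
)

```text
clock: 18.47
tcp_pos: [0.6517, 0.0084, 0.1604]
orientation: [3.137, -0.064, -0.004]
contact_force: [0.2, 0.2, -1.4]
grip_width: 0.0154
```

```bash
python3 go.py 0.672 0.0217 0.043 -2.65;  python3 look.py w5.png
```

```text
t 18.5 tcp [0.6517 0.0084 0.1604] yaw -2.3 q7 0.10 w 15.4 F [ 0.2  0.2 -1.4]
turn(ax,ay,az) [0.2 0.1 0.3] other way az -179.7 then shift [ 19.7 -14.3 117.4]
```

View pics/w5.png

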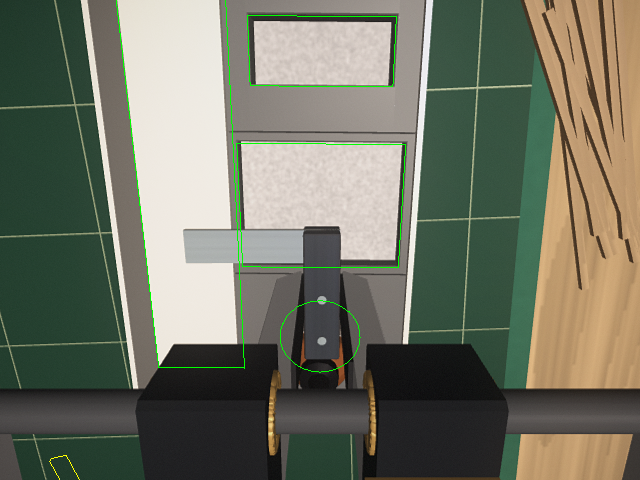

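The square is held level with the blade towards the bay, and the pocket outline (320,200) is correct. Moving over and setting down.

Emit:
move_arm(
  plan=[
    {"ax": 0, "ay": 0, "az": 0.3, "dx": 5, "dy": -4, "dz": 0, "hand": 1},
    {"ax": 0, "ay": 0, "az": 0, "dx": 7, "dy": -5, "dz": 0, "hand": 1},
    {"ax": 0, "ay": 0, "az": 0, "dx": 4, "dy": -3, "dz": 0, "hand": 1},
    {"ax": 0, "ay": 0, "az": 0, "dx": 0, "dy": 0, "dz": 6, "hand": 1},
    {"ax": 0, "ay": 0, "az": 0, "dx": 0, "dy": 0, "dz": 14, "hand": 1},
    {"ax": 0, "ay": 0, "az": 0, "dx": 0, "dy": 0, "dz": 14, "hand": 1},
    {"ax": 0, "ay": 0, "az": 0, "dx": 0, "dy": 0, "dz": 10, "hand": 1},
    {"ax": 0, "ay": 0, "az": 0, "dx": 0, "dy": 0, "dz": 4, "hand": 1},
  ],
)

```text
clock: 19.18
tcp_pos: [0.6677, 0.0146, 0.1095]
orientation: [3.136, -0.084, -0.002]
contact_force: [-0.2, 0.4, -1.3]
grip_width: 0.0154
```

```bash
python3 go.py 0.672 0.0217 0.042 -2.65
```

```text
t 19.2 tcp [0.6677 0.0146 0.1095] yaw -3.1 q7 0.10 w 15.4 F [-0.2  0.4 -1.3]
turn(ax,ay,az) [ 0.2  0.1 -0.4] other way az 179.6 then shift [ 3.9 -7.3 67.5]
```

Emit:
move_arm(
  plan=[
    {"ax": 0, "ay": 0, "az": 0, "dx": 2, "dy": -3, "dz": 0, "hand": 1},
    {"ax": 0, "ay": 0, "az": 0, "dx": 2, "dy": -4, "dz": 0, "hand": 1},
    {"ax": 0, "ay": 0, "az": 0, "dx": 0, "dy": 0, "dz": 6, "hand": 1},
    {"ax": 0, "ay": 0, "az": 0, "dx": 0, "dy": 0, "dz": 10, "hand": 1},
    {"ax": 0, "ay": 0, "az": 0, "dx": 0, "dy": 0, "dz": 10, "hand": 1},
    {"ax": 0, "ay": 0, "az": 0, "dx": 0, "dy": 0, "dz": 8, "hand": 1},
    {"ax": 0, "ay": 0, "az": 0, "dx": 0, "dy": 0, "dz": 4, "hand": 1},
    {"ax": 0, "ay": 0, "az": 0, "dx": 0, "dy": 0, "dz": 0, "hand": 1},
  ],
)

```text
clock: 19.85
tcp_pos: [0.6718, 0.0218, 0.0661]
orientation: [3.136, -0.084, -0.004]
contact_force: [-0.9, 0.4, -1.3]
grip_width: 0.0154
```

```bash
python3 go.py 0.672 0.0217 0.042 -2.65
```

```text
t 19.9 tcp [0.6718 0.0218 0.0661] yaw -3.1 q7 0.10 w 15.4 F [-0.9  0.4 -1.3]
turn(ax,ay,az) [ 0.3  0.1 -0.4] other way az 179.6 then shift [ 0.2  0.1 24.1]
```

Emit:
move_arm(
  plan=[
    {"ax": 0.2, "ay": 0, "az": -0.3, "dx": 0, "dy": 0, "dz": 5, "hand": 1},
    {"ax": 0, "ay": 0, "az": 0, "dx": 0, "dy": 0, "dz": 5, "hand": 1},
    {"ax": 0, "ay": 0, "az": 0, "dx": 0, "dy": 0, "dz": 4, "hand": 1},
    {"ax": 0, "ay": 0, "az": 0, "dx": 0, "dy": 0, "dz": 3, "hand": 1},
    {"ax": 0, "ay": 0, "az": 0, "dx": 0, "dy": 0, "dz": 1.5, "hand": 1},
    {"ax": 0, "ay": 0, "az": 0, "dx": 0, "dy": 0, "dz": 1.5, "hand": 1},
    {"ax": 0, "ay": 0, "az": 0, "dx": 0, "dy": 0, "dz": 0, "hand": 1},
  ],
)

```text
clock: 20.43
tcp_pos: [0.672, 0.0214, 0.0443]
orientation: [3.14, -0.076, -0.003]
contact_force: [-0.5, 0.1, -0.9]
grip_width: 0.0157
```

Emit:
move_arm(
  plan=[
    {"ax": 0, "ay": 0, "az": 0, "dx": 0, "dy": 0, "dz": 1.5, "hand": 1},
    {"ax": 0, "ay": 0, "az": 0, "dx": 0, "dy": 0, "dz": 1, "hand": 1},
    {"ax": 0, "ay": 0, "az": 0, "dx": 0, "dy": 0, "dz": 1, "hand": 1},
    {"ax": 0, "ay": 0, "az": 0, "dx": 0, "dy": 0, "dz": 0, "hand": 1},
  ],
)

```text
clock: 20.77
tcp_pos: [0.6723, 0.0213, 0.0427]
orientation: [-3.141, 0.076, 0.002]
contact_force: [0.3, -0.8, -1.3]
grip_width: 0.0156
```

Emit:
move_arm(
  plan=[
    {"ax": 0, "ay": 0, "az": 0, "dx": 0, "dy": 0, "dz": 0.5, "hand": 0.72},
    {"ax": 0, "ay": 0, "az": 0, "dx": 0, "dy": 0, "dz": 0, "hand": 0.72},
    {"ax": 0, "ay": 0, "az": 0, "dx": 0, "dy": 0, "dz": 0, "hand": 0.72},
    {"ax": 0, "ay": 0, "az": 0, "dx": 0, "dy": 0, "dz": -6, "hand": 0.72},
    {"ax": 0, "ay": 0, "az": 0, "dx": 0, "dy": 0, "dz": -15, "hand": 0.72},
    {"ax": 0, "ay": 0, "az": 0, "dx": 0, "dy": 0, "dz": -25, "hand": 0.5},
    {"ax": 0, "ay": 0, "az": 0, "dx": 0, "dy": 0, "dz": -30, "hand": 0.5},
    {"ax": 0, "ay": 0, "az": 0, "dx": 0, "dy": 0, "dz": -30, "hand": 0.5},
  ],
)

```text
clock: 21.43
tcp_pos: [0.6697, 0.0211, 0.1495]
orientation: [3.139, -0.077, -0.015]
contact_force: [0.0, 1.1, 0.6]
grip_width: 0.0428
```

Emit:
move_arm(
  plan=[
    {"ax": 0, "ay": 0, "az": 0, "dx": 0, "dy": 0, "dz": -15, "hand": 0.4},
    {"ax": 0, "ay": 0, "az": 0, "dx": 0, "dy": 0, "dz": 0, "hand": 0.4},
  ],
)

```text
clock: 21.6
tcp_pos: [0.6723, 0.0207, 0.1743]
orientation: [3.14, -0.077, -0.0]
contact_force: [0.6, 0.0, 0.1]
grip_width: 0.0547
```

```bash
python3 look.py w6.png ; python3 go.py 0.4278 -0.3795 0.16 78.8
python3 - <<'E'
from station import vision
from fit import *
V=[]
for v in('scene','side'):
    im=vision.get_image(v); d=vision.masks_of('square_center',im)
    print(v,[(round(x['p'],2),np.round(x['bbox'])) for x in d]);
E
```

```text
t 21.6 tcp [0.6722 0.0207 0.1732] yaw -2.8 q7 0.07 w 56.1 F [ 0.3 -0.1  0.4]
turn(ax,ay,az) [  0.    0.  -81.6] other way az 98.4 then shift [-440.  -162.    13.2]
scene [(0.62, array([302., 317.,  48.,  34.])), (0.23, array([249., 290.,  28.,  40.]))]
side [(0.63, array([405., 220.,  34.,  24.]))]
```

View pics/w6.png

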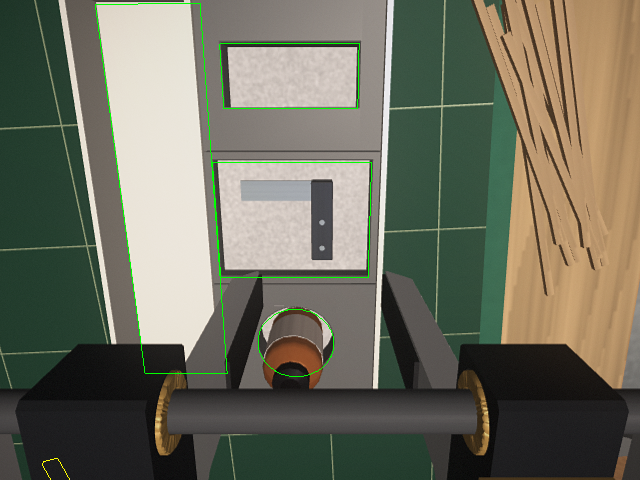

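Seen in the picture: the square lies flat in the pocket (285,215) and the glue stands in the well (296,340). Next is the spreader.

Emit:
move_arm(
  plan=[
    {"ax": 0, "ay": 0, "az": 7.1, "dx": 0, "dy": 0, "dz": 0, "hand": 0.4},
    {"ax": 0, "ay": 0, "az": 7.1, "dx": 0, "dy": 0, "dz": 0, "hand": 0.4},
    {"ax": 0, "ay": 0, "az": 7.1, "dx": 0, "dy": 0, "dz": 0, "hand": 0.4},
    {"ax": 0, "ay": 0, "az": 7.1, "dx": 0, "dy": 0, "dz": 0, "hand": 0.4},
    {"ax": 0, "ay": 0, "az": 7.1, "dx": 0, "dy": 0, "dz": 0, "hand": 0.4},
    {"ax": 0, "ay": 0, "az": 7.1, "dx": 0, "dy": 0, "dz": 0, "hand": 0.4},
    {"ax": 0, "ay": 0, "az": 7.1, "dx": 0, "dy": 0, "dz": 0, "hand": 0.4},
    {"ax": 0, "ay": 0, "az": 7.1, "dx": 0, "dy": 0, "dz": 0, "hand": 0.4},
  ],
)

```text
clock: 22.52
tcp_pos: [0.6658, 0.0201, 0.1585]
orientation: [2.706, -1.568, -0.026]
contact_force: [0.0, -0.1, -1.3]
grip_width: 0.0563
```

Emit:
move_arm(
  plan=[
    {"ax": 0, "ay": 0, "az": 7.1, "dx": 0, "dy": 0, "dz": 0, "hand": 0.4},
    {"ax": 0, "ay": 0, "az": 7.1, "dx": 0, "dy": 0, "dz": 0, "hand": 0.4},
    {"ax": 0, "ay": 0, "az": 7.1, "dx": 0, "dy": 0, "dz": 0, "hand": 0.4},
    {"ax": 0, "ay": 0, "az": 7.1, "dx": 0, "dy": 0, "dz": 0, "hand": 0.4},
    {"ax": 0, "ay": 0, "az": 7.1, "dx": 0, "dy": 0, "dz": 0, "hand": 0.4},
    {"ax": 0, "ay": 0, "az": 5, "dx": 0, "dy": 0, "dz": 0, "hand": 0.4},
    {"ax": 0, "ay": 0, "az": 0, "dx": 0, "dy": 0, "dz": 0, "hand": 0.4},
    {"ax": 0, "ay": 0, "az": 0, "dx": 31, "dy": 11.5, "dz": 0, "hand": 0.4},
  ],
)

```text
clock: 23.18
tcp_pos: [0.6457, -0.0029, 0.1485]
orientation: [1.975, -2.401, -0.026]
contact_force: [1.6, -0.2, 0.2]
grip_width: 0.0562
```

```bash
python3 go.py 0.4278 -0.3795 0.16 78.8
```

```text
t 23.2 tcp [ 0.6457 -0.0029  0.1485] yaw -101.1 q7 -1.39 w 56.2 F [ 1.6 -0.2  0.2]
turn(ax,ay,az) [ 1.9 -0.8  0.1] other way az -179.9 then shift [411.7 140.6 -11.5]
```

Emit:
move_arm(
  plan=[
    {"ax": 1.9, "ay": -0.8, "az": 0, "dx": 20, "dy": 7, "dz": -6, "hand": 0.4},
    {"ax": 0, "ay": 0, "az": 0, "dx": 33, "dy": 11.3, "dz": -4, "hand": 0.4},
    {"ax": 0, "ay": 0, "az": 0, "dx": 33, "dy": 11.3, "dz": 0, "hand": 0.4},
    {"ax": 0, "ay": 0, "az": 0, "dx": 33, "dy": 11.3, "dz": 0, "hand": 0.4},
    {"ax": 0, "ay": 0, "az": 0, "dx": 33, "dy": 11.3, "dz": 0, "hand": 0.4},
    {"ax": 0, "ay": 0, "az": 0, "dx": 33, "dy": 11.3, "dz": 0, "hand": 0.4},
    {"ax": 0, "ay": 0, "az": 0, "dx": 33, "dy": 11.3, "dz": 0, "hand": 0.4},
    {"ax": 0, "ay": 0, "az": 0, "dx": 33, "dy": 11.3, "dz": 0, "hand": 0.4},
  ],
)

```text
clock: 23.85
tcp_pos: [0.5076, -0.2403, 0.1541]
orientation: [2.036, -2.382, -0.006]
contact_force: [0.4, -0.6, -0.2]
grip_width: 0.0563
```

Emit:
move_arm(
  plan=[
    {"ax": 0, "ay": 0, "az": 0, "dx": 33, "dy": 11.3, "dz": 0, "hand": 0.4},
    {"ax": 0, "ay": 0, "az": 0, "dx": 33, "dy": 11.3, "dz": 0, "hand": 0.4},
    {"ax": 0, "ay": 0, "az": 0, "dx": 33, "dy": 11.3, "dz": 0, "hand": 0.4},
    {"ax": 0, "ay": 0, "az": 0, "dx": 25, "dy": 8, "dz": 0, "hand": 0.4},
    {"ax": 0, "ay": 0, "az": 0, "dx": 15, "dy": 5, "dz": 0, "hand": 0.4},
    {"ax": 0, "ay": 0, "az": 0, "dx": 0, "dy": 0, "dz": 0, "hand": 0.4},
    {"ax": 0, "ay": 0, "az": 0, "dx": 0, "dy": 0, "dz": 0, "hand": 0.4},
  ],
)

```text
clock: 24.43
tcp_pos: [0.4283, -0.3825, 0.1521]
orientation: [2.051, -2.362, -0.013]
contact_force: [0.2, 1.1, -0.5]
grip_width: 0.0563
```

```bash
python3 go.py 0.4278 -0.3795 0.06 78.8; python3 look.py w7.png spreader_grip
```

```text
t 24.4 tcp [ 0.4283 -0.3825  0.1521] yaw -98.1 q7 -0.63 w 56.3 F [ 0.2  1.1 -0.5]
turn(ax,ay,az) [ 0.9 -0.3  3.1] other way az -176.9 then shift [-2.8  1.  92.1]
spreader_grip 0.61 [321. 178.  42. 213.] IoU 0.83
spreader_grip 0.61 [249. 458.  34.  45.] IoU 0.0
```

View pics/w7.png

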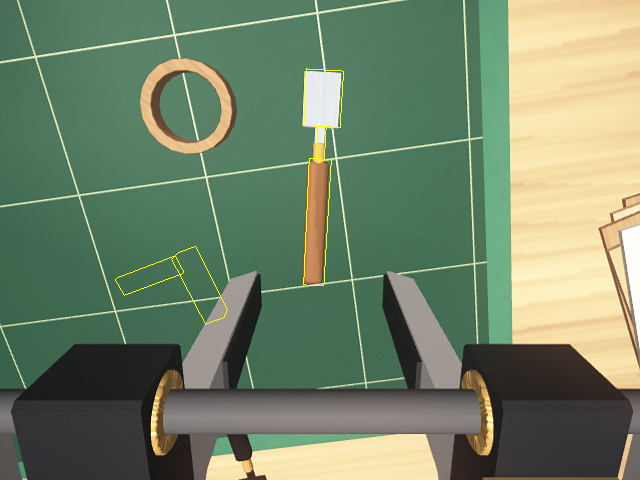

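The broad-bladed spreader (handle at 315,220) lies under the outline, so I'm going down on it.

Emit:
move_arm(
  plan=[
    {"ax": 0.9, "ay": -0.3, "az": 3, "dx": 0, "dy": 0, "dz": 0, "hand": 0.4},
    {"ax": 0, "ay": 0, "az": 0, "dx": -2, "dy": 0.5, "dz": 6, "hand": 0.4},
    {"ax": 0, "ay": 0, "az": 0, "dx": 0, "dy": 0, "dz": 14, "hand": 0.4},
    {"ax": 0, "ay": 0, "az": 0, "dx": 0, "dy": 0, "dz": 16, "hand": 0.4},
    {"ax": 0, "ay": 0, "az": 0, "dx": 0, "dy": 0, "dz": 16, "hand": 0.4},
    {"ax": 0, "ay": 0, "az": 0, "dx": 0, "dy": 0, "dz": 14, "hand": 0.4},
    {"ax": 0, "ay": 0, "az": 0, "dx": 0, "dy": 0, "dz": 8, "hand": 0.4},
    {"ax": 0, "ay": 0, "az": 0, "dx": 0, "dy": 0, "dz": 0, "hand": 0.4},
  ],
)

```text
clock: 25.2
tcp_pos: [0.4337, -0.3704, 0.0687]
orientation: [-2.026, 2.4, 0.007]
contact_force: [-0.5, -0.1, 0.3]
grip_width: 0.0563
```

```bash
python3 go.py 0.4278 -0.3795 0.0135 78.8
```

```text
t 25.2 tcp [ 0.4337 -0.3704  0.0687] yaw -99.7 q7 -0.58 w 56.3 F [-0.5 -0.1  0.3]
turn(ax,ay,az) [0.2 0.2 1.5] other way az -178.5 then shift [10.1  4.  55.2]
```

Emit:
move_arm(
  plan=[
    {"ax": 0, "ay": 0, "az": 1.4, "dx": 4, "dy": 1.5, "dz": 0, "hand": 0.4},
    {"ax": 0, "ay": 0, "az": 0, "dx": 4.5, "dy": 2, "dz": 0, "hand": 0.4},
    {"ax": 0, "ay": 0, "az": 0, "dx": 0, "dy": 0, "dz": 5, "hand": 0.4},
    {"ax": 0, "ay": 0, "az": 0, "dx": 0, "dy": 0, "dz": 8, "hand": 0.4},
    {"ax": 0, "ay": 0, "az": 0, "dx": 0, "dy": 0, "dz": 8, "hand": 0.4},
    {"ax": 0, "ay": 0, "az": 0, "dx": 0, "dy": 0, "dz": 5, "hand": 0.4},
    {"ax": 0, "ay": 0, "az": 0, "dx": 0, "dy": 0, "dz": 2, "hand": 0.4},
    {"ax": 0, "ay": 0, "az": 0, "dx": 0, "dy": 0, "dz": 0, "hand": 0.4},
  ],
)

```text
clock: 25.87
tcp_pos: [0.429, -0.3786, 0.0385]
orientation: [-1.997, 2.424, 0.005]
contact_force: [-0.2, 0.1, 0.4]
grip_width: 0.0565
```

```bash
python3 go.py 0.4278 -0.3795 0.0135 78.8
```

```text
t 25.9 tcp [ 0.429  -0.3786  0.0385] yaw -101.0 q7 -0.56 w 56.5 F [-0.2  0.1  0.4]
turn(ax,ay,az) [0.1 0.1 0.2] other way az -179.8 then shift [ 1.1  1.  25. ]
```

Emit:
move_arm(
  plan=[
    {"ax": 0, "ay": 0, "az": 0, "dx": 1, "dy": 1, "dz": 5, "hand": 0.4},
    {"ax": 0, "ay": 0, "az": 0, "dx": 0, "dy": 0, "dz": 6, "hand": 0.4},
    {"ax": 0, "ay": 0, "az": 0, "dx": 0, "dy": 0, "dz": 5, "hand": 0.4},
    {"ax": 0, "ay": 0, "az": 0, "dx": 0, "dy": 0, "dz": 3, "hand": 0.4},
    {"ax": 0, "ay": 0, "az": 0, "dx": 0, "dy": 0, "dz": 2, "hand": 0.4},
    {"ax": 0, "ay": 0, "az": 0, "dx": 0, "dy": 0, "dz": 1, "hand": 0.4},
    {"ax": 0, "ay": 0, "az": 0, "dx": 0, "dy": 0, "dz": 0, "hand": 1},
    {"ax": 0, "ay": 0, "az": 0, "dx": 0, "dy": 0, "dz": 0, "hand": 1},
  ],
)

```text
clock: 26.53
tcp_pos: [0.4278, -0.3795, 0.0141]
orientation: [-1.997, 2.424, 0.005]
contact_force: [0.1, -0.5, -0.4]
grip_width: 0.0463
```

Emit:
move_arm(
  plan=[
    {"ax": 0, "ay": 0, "az": 0, "dx": 0, "dy": 0, "dz": 0, "hand": 1},
    {"ax": 0, "ay": 0, "az": 0, "dx": 0, "dy": 0, "dz": 0, "hand": 1},
    {"ax": 0, "ay": 0, "az": 0, "dx": 0, "dy": 0, "dz": 0, "hand": 1},
    {"ax": 0, "ay": 0, "az": 0, "dx": 0, "dy": 0, "dz": 0, "hand": 1},
    {"ax": 0, "ay": 0, "az": 0, "dx": 0, "dy": 0, "dz": 0, "hand": 1},
    {"ax": 0, "ay": 0, "az": 0, "dx": 0, "dy": 0, "dz": 0, "hand": 1},
  ],
)

```text
clock: 27.03
tcp_pos: [0.4282, -0.3796, 0.0148]
orientation: [-1.997, 2.423, 0.003]
contact_force: [-0.9, 0.4, -0.7]
grip_width: 0.0151
```

Emit:
move_arm(
  plan=[
    {"ax": 0, "ay": 0, "az": 0, "dx": 0, "dy": 0, "dz": -10, "hand": 1},
    {"ax": 0, "ay": 0, "az": 0, "dx": 0, "dy": 0, "dz": -25, "hand": 1},
    {"ax": 0, "ay": 0, "az": 0, "dx": 0, "dy": 0, "dz": -30, "hand": 1},
    {"ax": 0, "ay": 0, "az": 0, "dx": 0, "dy": 0, "dz": -30, "hand": 1},
    {"ax": 0, "ay": 0, "az": 0, "dx": 0, "dy": 0, "dz": -20, "hand": 1},
    {"ax": 0, "ay": 0, "az": 0, "dx": 0, "dy": 0, "dz": 0, "hand": 1},
    {"ax": 0, "ay": 0, "az": -4, "dx": 0, "dy": 0, "dz": 0, "hand": 1},
    {"ax": 0, "ay": 0, "az": -7.1, "dx": 0, "dy": 0, "dz": 0, "hand": 1},
  ],
)

```text
clock: 27.7
tcp_pos: [0.4269, -0.3801, 0.1387]
orientation: [-2.221, 2.221, 0.005]
contact_force: [-0.6, -0.4, 0.2]
grip_width: 0.0153
```

Emit:
move_arm(
  plan=[
    {"ax": 0, "ay": 0, "az": -7.1, "dx": 0, "dy": 0, "dz": 0, "hand": 1},
    {"ax": 0, "ay": 0, "az": -7.1, "dx": 0, "dy": 0, "dz": 0, "hand": 1},
    {"ax": 0, "ay": 0, "az": -7.1, "dx": 0, "dy": 0, "dz": 0, "hand": 1},
    {"ax": 0, "ay": 0, "az": -7.1, "dx": 0, "dy": 0, "dz": 0, "hand": 1},
    {"ax": 0, "ay": 0, "az": -7.1, "dx": 0, "dy": 0, "dz": 0, "hand": 1},
    {"ax": 0, "ay": 0, "az": -7.1, "dx": 0, "dy": 0, "dz": 0, "hand": 1},
    {"ax": 0, "ay": 0, "az": -7.1, "dx": 0, "dy": 0, "dz": 0, "hand": 1},
    {"ax": 0, "ay": 0, "az": -7.1, "dx": 0, "dy": 0, "dz": 0, "hand": 1},
  ],
)

```text
clock: 28.37
tcp_pos: [0.4255, -0.3794, 0.1399]
orientation: [-3.015, 0.878, 0.005]
contact_force: [-0.8, 0.3, -0.3]
grip_width: 0.0158
```

Emit:
move_arm(
  plan=[
    {"ax": 0, "ay": 0, "az": -7.1, "dx": 0, "dy": 0, "dz": 0, "hand": 1},
    {"ax": 0, "ay": 0, "az": -7.1, "dx": 0, "dy": 0, "dz": 0, "hand": 1},
    {"ax": 0, "ay": 0, "az": -7.1, "dx": 0, "dy": 0, "dz": 0, "hand": 1},
    {"ax": 0, "ay": 0, "az": -5, "dx": 0, "dy": 0, "dz": 0, "hand": 1},
    {"ax": 0, "ay": 0, "az": 0, "dx": 0, "dy": 0, "dz": 0, "hand": 1},
  ],
)

```text
clock: 28.78
tcp_pos: [0.424, -0.3793, 0.1403]
orientation: [-3.136, 0.147, 0.006]
contact_force: [0.1, -0.2, -0.5]
grip_width: 0.0153
```

```bash
python3 go.py 0.546 0.0376 0.14 -2.65
```

```text
t 28.8 tcp [ 0.424  -0.3793  0.1403] yaw -5.4 q7 0.80 w 15.3 F [ 0.1 -0.2 -0.5]
turn(ax,ay,az) [-0.1  0.2 -2.7] other way az 177.3 then shift [ 1.026e+02 -4.221e+02  3.000e-01]
```

Emit:
move_arm(
  plan=[
    {"ax": 0, "ay": 0, "az": -2.7, "dx": 4, "dy": -16, "dz": 0, "hand": 1},
    {"ax": 0, "ay": 0, "az": 0, "dx": 8, "dy": -33, "dz": 0, "hand": 1},
    {"ax": 0, "ay": 0, "az": 0, "dx": 8, "dy": -33, "dz": 0, "hand": 1},
    {"ax": 0, "ay": 0, "az": 0, "dx": 8, "dy": -33, "dz": 0, "hand": 1},
    {"ax": 0, "ay": 0, "az": 0, "dx": 8, "dy": -33, "dz": 0, "hand": 1},
    {"ax": 0, "ay": 0, "az": 0, "dx": 8, "dy": -33, "dz": 0, "hand": 1},
    {"ax": 0, "ay": 0, "az": 0, "dx": 8, "dy": -33, "dz": 0, "hand": 1},
    {"ax": 0, "ay": 0, "az": 0, "dx": 8, "dy": -33, "dz": 0, "hand": 1},
  ],
)

```text
clock: 29.45
tcp_pos: [0.4971, -0.1309, 0.1403]
orientation: [3.139, -0.122, -0.008]
contact_force: [1.1, 0.0, 0.2]
grip_width: 0.0154
```

Emit:
move_arm(
  plan=[
    {"ax": 0, "ay": 0, "az": 0, "dx": 8, "dy": -33, "dz": 0, "hand": 1},
    {"ax": 0, "ay": 0, "az": 0, "dx": 8, "dy": -33, "dz": 0, "hand": 1},
    {"ax": 0, "ay": 0, "az": 0, "dx": 8, "dy": -33, "dz": 0, "hand": 1},
    {"ax": 0, "ay": 0, "az": 0, "dx": 8, "dy": -33, "dz": 0, "hand": 1},
    {"ax": 0, "ay": 0, "az": 0, "dx": 6, "dy": -20, "dz": 0, "hand": 1},
    {"ax": 0, "ay": 0, "az": 0, "dx": 2, "dy": -8, "dz": 0, "hand": 1},
    {"ax": 0, "ay": 0, "az": 0, "dx": 0, "dy": 0, "dz": 0, "hand": 1},
    {"ax": 0, "ay": 0, "az": 0, "dx": 0, "dy": 0, "dz": 0, "hand": 1},
  ],
)

```text
clock: 30.12
tcp_pos: [0.55, 0.0453, 0.14]
orientation: [-3.137, 0.133, 0.01]
contact_force: [0.2, -0.2, 0.1]
grip_width: 0.0157
```

```bash
python3 go.py 0.546 0.0376 0.03 -2.65;python3 look.py w8.png
```

```text
t 30.1 tcp [0.55   0.0453 0.14  ] yaw -4.9 q7 -0.07 w 15.7 F [ 0.2 -0.2  0.1]
turn(ax,ay,az) [-0.1  0.4 -2.2] other way az 177.8 then shift [ -3.6   7.9 110. ]
```

View pics/w8.png

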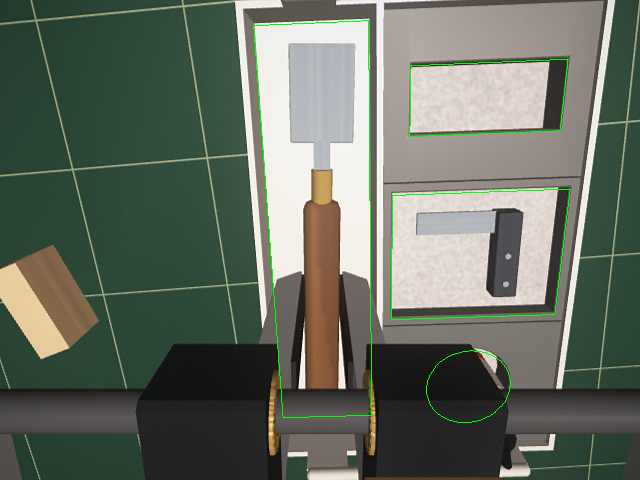

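The spreader hangs lengthwise over the bay (blade 322,92). Setting it down.

Emit:
move_arm(
  plan=[
    {"ax": 0, "ay": 0.3, "az": -2, "dx": -1.5, "dy": 3, "dz": 0, "hand": 1},
    {"ax": 0, "ay": 0, "az": 0, "dx": -1.5, "dy": 3, "dz": 5, "hand": 1},
    {"ax": 0, "ay": 0, "az": 0, "dx": 0, "dy": 0, "dz": 14, "hand": 1},
    {"ax": 0, "ay": 0, "az": 0, "dx": 0, "dy": 0, "dz": 14, "hand": 1},
    {"ax": 0, "ay": 0, "az": 0, "dx": 0, "dy": 0, "dz": 14, "hand": 1},
    {"ax": 0, "ay": 0, "az": 0, "dx": 0, "dy": 0, "dz": 10, "hand": 1},
    {"ax": 0, "ay": 0, "az": 0, "dx": 0, "dy": 0, "dz": 4, "hand": 1},
    {"ax": 0, "ay": 0, "az": 0, "dx": 0, "dy": 0, "dz": 0, "hand": 1},
  ],
)

```text
clock: 30.83
tcp_pos: [0.544, 0.0269, 0.0763]
orientation: [3.139, -0.114, -0.001]
contact_force: [0.1, 0.5, -0.1]
grip_width: 0.0155
```

```bash
python3 go.py 0.546 0.0376 0.0185 -2.65
```

```text
t 30.8 tcp [0.544  0.0269 0.0763] yaw -4.2 q7 0.00 w 15.5 F [ 0.1  0.5 -0.1]
turn(ax,ay,az) [ 0.   0.  -1.5] other way az 178.5 then shift [  1.5 -10.8  57.8]
```

Emit:
move_arm(
  plan=[
    {"ax": 0, "ay": 0, "az": -1.5, "dx": 1, "dy": -3, "dz": 5, "hand": 1},
    {"ax": 0, "ay": 0, "az": 0, "dx": 0, "dy": 0, "dz": 10, "hand": 1},
    {"ax": 0, "ay": 0, "az": 0, "dx": 0, "dy": 0, "dz": 10, "hand": 1},
    {"ax": 0, "ay": 0, "az": 0, "dx": 0, "dy": 0, "dz": 10, "hand": 1},
    {"ax": 0, "ay": 0, "az": 0, "dx": 0, "dy": 0, "dz": 6, "hand": 1},
    {"ax": 0, "ay": 0, "az": 0, "dx": 0, "dy": 0, "dz": 3, "hand": 1},
    {"ax": 0, "ay": 0, "az": 0, "dx": 0, "dy": 0, "dz": 0, "hand": 1},
  ],
)

```text
clock: 31.42
tcp_pos: [0.5459, 0.0294, 0.0287]
orientation: [3.14, -0.071, 0.001]
contact_force: [-0.2, 0.1, -0.5]
grip_width: 0.0158
```

```bash
python3 go.py 0.546 0.0376 0.0185 -2.65
```

```text
t 31.4 tcp [0.5459 0.0294 0.0287] yaw -2.6 q7 0.05 w 15.8 F [-0.2  0.1 -0.5]
turn(ax,ay,az) [ 0.  -0.   0.1] other way az -179.9 then shift [-0.3 -8.2 10.2]
```

Emit:
move_arm(
  plan=[
    {"ax": 0, "ay": 0, "az": 0, "dx": 0, "dy": 0, "dz": 3, "hand": 1},
    {"ax": 0, "ay": 0, "az": 0, "dx": 0, "dy": 0, "dz": 3, "hand": 1},
    {"ax": 0, "ay": 0, "az": 0, "dx": 0, "dy": 0, "dz": 1.5, "hand": 1},
    {"ax": 0, "ay": 0, "az": 0, "dx": 0, "dy": 0, "dz": 1.5, "hand": 1},
    {"ax": 0, "ay": 0, "az": 0, "dx": 0, "dy": 0, "dz": 1.5, "hand": 1},
    {"ax": 0, "ay": 0, "az": 0, "dx": 0, "dy": 0, "dz": 0, "hand": 1},
  ],
)

```text
clock: 31.92
tcp_pos: [0.5466, 0.0296, 0.0187]
orientation: [-3.141, 0.071, -0.003]
contact_force: [0.8, 0.8, -0.6]
grip_width: 0.0157
```

Emit:
move_arm(
  plan=[
    {"ax": 0, "ay": 0, "az": 0, "dx": 0, "dy": 0, "dz": 0.5, "hand": 0.7},
    {"ax": 0, "ay": 0, "az": 0, "dx": 0, "dy": 0, "dz": 0, "hand": 0.7},
    {"ax": 0, "ay": 0, "az": 0, "dx": 0, "dy": 0, "dz": 0, "hand": 0.7},
    {"ax": 0, "ay": 0, "az": 0, "dx": 0, "dy": 0, "dz": -6, "hand": 0.7},
    {"ax": 0, "ay": 0, "az": 0, "dx": 0, "dy": 0, "dz": -15, "hand": 0.7},
    {"ax": 0, "ay": 0, "az": 0, "dx": 0, "dy": 0, "dz": -30, "hand": 0.7},
    {"ax": 0, "ay": 0, "az": 0, "dx": 0, "dy": 0, "dz": -35, "hand": 0.5},
    {"ax": 0, "ay": 0, "az": 0, "dx": 0, "dy": 0, "dz": -35, "hand": 0.4},
  ],
)

```text
clock: 32.58
tcp_pos: [0.5426, 0.0289, 0.1384]
orientation: [3.138, -0.072, -0.014]
contact_force: [0.1, 0.2, 0.6]
grip_width: 0.0378
```

Emit:
move_arm(
  plan=[
    {"ax": 0, "ay": 0, "az": 0, "dx": 0, "dy": 0, "dz": -15, "hand": 0.4},
    {"ax": 0, "ay": 0, "az": 0, "dx": 0, "dy": 0, "dz": 0, "hand": 0.4},
  ],
)

```text
clock: 32.75
tcp_pos: [0.5452, 0.0288, 0.1614]
orientation: [3.14, -0.073, -0.0]
contact_force: [0.3, 0.2, -0.4]
grip_width: 0.0511
```

```bash
python3 look.py w9.png spreader_grip; python3 go.py 0.467 0.3934 0.15 122
```

```text
spreader_grip 0.64 [324. 176.  36. 208.] IoU 0.0
t 32.9 tcp [0.5443 0.0289 0.1586] yaw -2.6 q7 -0.02 w 55.9 F [ 0.4 -0.2 -1.3]
turn(ax,ay,az) [ 0.2  0.1 55.4] other way az -124.6 then shift [-350.1 -127.6    8.6]
```

Emit:
move_arm(
  plan=[
    {"ax": 0, "ay": 0, "az": 7.1, "dx": 0, "dy": 0, "dz": 0, "hand": 0.4},
    {"ax": 0, "ay": 0, "az": 7.1, "dx": 0, "dy": 0, "dz": 0, "hand": 0.4},
    {"ax": 0, "ay": 0, "az": 7.1, "dx": 0, "dy": 0, "dz": 0, "hand": 0.4},
    {"ax": 0, "ay": 0, "az": 7.1, "dx": 0, "dy": 0, "dz": 0, "hand": 0.4},
    {"ax": 0, "ay": 0, "az": 7.1, "dx": 0, "dy": 0, "dz": 0, "hand": 0.4},
    {"ax": 0, "ay": 0, "az": 7.1, "dx": 0, "dy": 0, "dz": 0, "hand": 0.4},
    {"ax": 0, "ay": 0, "az": 7.1, "dx": 0, "dy": 0, "dz": 0, "hand": 0.4},
    {"ax": 0, "ay": 0, "az": 5, "dx": 0, "dy": 0, "dz": 0, "hand": 0.4},
  ],
)

```text
clock: 33.52
tcp_pos: [0.5386, 0.0277, 0.1476]
orientation: [2.733, -1.522, -0.02]
contact_force: [0.5, 1.3, 0.4]
grip_width: 0.0565
```

Emit:
move_arm(
  plan=[
    {"ax": 0, "ay": 0, "az": 0, "dx": -17, "dy": -6, "dz": 0, "hand": 0.4},
    {"ax": 0, "ay": 0, "az": 0, "dx": -33, "dy": -12, "dz": 0, "hand": 0.4},
    {"ax": 0, "ay": 0, "az": 0, "dx": -33, "dy": -12, "dz": 0, "hand": 0.4},
    {"ax": 0, "ay": 0, "az": 0, "dx": -33, "dy": -12, "dz": 0, "hand": 0.4},
    {"ax": 0, "ay": 0, "az": 0, "dx": -33, "dy": -12, "dz": 0, "hand": 0.4},
    {"ax": 0, "ay": 0, "az": 0, "dx": -33, "dy": -12, "dz": 0, "hand": 0.4},
    {"ax": 0, "ay": 0, "az": 0, "dx": -33, "dy": -12, "dz": 0, "hand": 0.4},
    {"ax": 0, "ay": 0, "az": 0, "dx": -33, "dy": -12, "dz": 0, "hand": 0.4},
  ],
)

```text
clock: 34.18
tcp_pos: [0.4812, 0.286, 0.1339]
orientation: [2.699, -1.545, -0.028]
contact_force: [-0.1, 0.5, 1.0]
grip_width: 0.0565
```

Emit:
move_arm(
  plan=[
    {"ax": 0, "ay": 0, "az": 0, "dx": -33, "dy": -12, "dz": 0, "hand": 0.4},
    {"ax": 0, "ay": 0, "az": 0, "dx": -33, "dy": -12, "dz": 0, "hand": 0.4},
    {"ax": 0, "ay": 0, "az": 0, "dx": -15, "dy": -5, "dz": 0, "hand": 0.4},
    {"ax": 0, "ay": 0, "az": 0, "dx": 0, "dy": 0, "dz": 0, "hand": 0.4},
    {"ax": 0, "ay": 0, "az": 0, "dx": 0, "dy": 0, "dz": 0, "hand": 0.4},
  ],
)

```text
clock: 34.6
tcp_pos: [0.4567, 0.3803, 0.1235]
orientation: [2.697, -1.526, -0.035]
contact_force: [0.6, -0.7, 0.8]
grip_width: 0.0565
```

```bash
python3 go.py 0.467 0.3934 0.036 122; python3 look.py w10.png block_center
```

```text
t 34.6 tcp [0.4567 0.3803 0.1235] yaw -59.0 q7 -1.55 w 56.5 F [ 0.6 -0.7  0.8]
turn(ax,ay,az) [ 2.7 -0.1 -1. ] other way az 179.0 then shift [ -5.7 -15.6  87.5]
block_center 0.66 [310. 209.  49. 132.] IoU 0.95
```

Emit:
move_arm(
  plan=[
    {"ax": 2.7, "ay": 0, "az": -1, "dx": 0, "dy": 0, "dz": 0, "hand": 0.4},
    {"ax": 0, "ay": 0, "az": 0, "dx": -2, "dy": -6, "dz": 0, "hand": 0.4},
    {"ax": 0, "ay": 0, "az": 0, "dx": -2, "dy": -6, "dz": 0, "hand": 0.4},
    {"ax": 0, "ay": 0, "az": 0, "dx": 0, "dy": 0, "dz": 6, "hand": 0.4},
    {"ax": 0, "ay": 0, "az": 0, "dx": 0, "dy": 0, "dz": 12, "hand": 0.4},
    {"ax": 0, "ay": 0, "az": 0, "dx": 0, "dy": 0, "dz": 10, "hand": 0.4},
    {"ax": 0, "ay": 0, "az": 0, "dx": 0, "dy": 0, "dz": 4, "hand": 0.4},
    {"ax": 0, "ay": 0, "az": 0, "dx": 0, "dy": 0, "dz": 0, "hand": 0.4},
  ],
)

```text
clock: 35.37
tcp_pos: [0.4694, 0.3821, 0.0874]
orientation: [2.734, -1.537, 0.002]
contact_force: [0.2, -0.8, -0.2]
grip_width: 0.0561
```

```bash
python3 go.py 0.467 0.3934 0.036 122
```

```text
t 35.4 tcp [0.4694 0.3821 0.0874] yaw -58.7 q7 -1.52 w 56.1 F [ 0.2 -0.8 -0.2]
turn(ax,ay,az) [ 0.2 -0.2 -0.7] other way az 179.3 then shift [-10.9  -3.9  51.4]
```

Emit:
move_arm(
  plan=[
    {"ax": 0.2, "ay": -0.2, "az": -0.7, "dx": -4, "dy": -1.5, "dz": 0, "hand": 0.4},
    {"ax": 0, "ay": 0, "az": 0, "dx": -5, "dy": -2, "dz": 0, "hand": 0.4},
    {"ax": 0, "ay": 0, "az": 0, "dx": 0, "dy": 0, "dz": 5, "hand": 0.4},
    {"ax": 0, "ay": 0, "az": 0, "dx": 0, "dy": 0, "dz": 5, "hand": 0.4},
    {"ax": 0, "ay": 0, "az": 0, "dx": 0, "dy": 0, "dz": 5, "hand": 0.4},
    {"ax": 0, "ay": 0, "az": 0, "dx": 0, "dy": 0, "dz": 0, "hand": 0.4},
  ],
)

```text
clock: 35.87
tcp_pos: [0.4672, 0.393, 0.0707]
orientation: [-2.749, 1.52, 0.001]
contact_force: [-0.6, -0.1, -0.3]
grip_width: 0.0566
```

```bash
python3 go.py 0.467 0.3934 0.036 122
```

```text
t 35.9 tcp [0.4672 0.393  0.0707] yaw -57.9 q7 -1.51 w 56.6 F [-0.6 -0.1 -0.3]
turn(ax,ay,az) [-0.   0.   0.1] other way az -179.9 then shift [-0.5 -0.1 34.7]
```

Emit:
move_arm(
  plan=[
    {"ax": 0, "ay": 0, "az": 0, "dx": -0.5, "dy": 0, "dz": 6, "hand": 0.4},
    {"ax": 0, "ay": 0, "az": 0, "dx": 0, "dy": 0, "dz": 8, "hand": 0.4},
    {"ax": 0, "ay": 0, "az": 0, "dx": 0, "dy": 0, "dz": 8, "hand": 0.4},
    {"ax": 0, "ay": 0, "az": 0, "dx": 0, "dy": 0, "dz": 5, "hand": 0.4},
    {"ax": 0, "ay": 0, "az": 0, "dx": 0, "dy": 0, "dz": 3, "hand": 0.4},
    {"ax": 0, "ay": 0, "az": 0, "dx": 0, "dy": 0, "dz": 1, "hand": 0.4},
    {"ax": 0, "ay": 0, "az": 0, "dx": 0, "dy": 0, "dz": 0, "hand": 0.4},
    {"ax": 0, "ay": 0, "az": 0, "dx": 0, "dy": 0, "dz": 0, "hand": 0.4},
  ],
)

```text
clock: 36.53
tcp_pos: [0.4668, 0.3928, 0.0355]
orientation: [2.748, -1.52, -0.001]
contact_force: [-0.9, -0.5, -0.2]
grip_width: 0.0563
```

```bash
python3 go.py 0.467 0.3934 0.036 122
```

```text
t 36.5 tcp [0.4668 0.3928 0.0355] yaw -57.9 q7 -1.50 w 56.3 F [-0.9 -0.5 -0.2]
turn(ax,ay,az) [0.1 0.  0.1] other way az -179.9 then shift [-0.4 -0.5 -0.5]
```

Emit:
move_arm(
  plan=[
    {"ax": 0, "ay": 0, "az": 0, "dx": 0, "dy": 0, "dz": 0, "hand": 1},
    {"ax": 0, "ay": 0, "az": 0, "dx": 0, "dy": 0, "dz": 0, "hand": 1},
    {"ax": 0, "ay": 0, "az": 0, "dx": 0, "dy": 0, "dz": 0, "hand": 1},
    {"ax": 0, "ay": 0, "az": 0, "dx": 0, "dy": 0, "dz": 0, "hand": 1},
    {"ax": 0, "ay": 0, "az": 0, "dx": 0, "dy": 0, "dz": 0, "hand": 1},
    {"ax": 0, "ay": 0, "az": 0, "dx": 0, "dy": 0, "dz": 0, "hand": 1},
    {"ax": 0, "ay": 0, "az": 0, "dx": 0, "dy": 0, "dz": 0, "hand": 1},
    {"ax": 0, "ay": 0, "az": 0, "dx": 0, "dy": 0, "dz": 0, "hand": 1},
  ],
)

```text
clock: 37.2
tcp_pos: [0.4673, 0.3932, 0.0366]
orientation: [-2.748, 1.52, 0.0]
contact_force: [-0.2, 0.2, -1.4]
grip_width: 0.0245
```

Emit:
move_arm(
  plan=[
    {"ax": 0, "ay": 0, "az": 0, "dx": 0, "dy": 0, "dz": -6, "hand": 1},
    {"ax": 0, "ay": 0, "az": 0, "dx": 0, "dy": 0, "dz": -14, "hand": 1},
    {"ax": 0, "ay": 0, "az": 0, "dx": 0, "dy": 0, "dz": -20, "hand": 1},
    {"ax": 0, "ay": 0, "az": 0, "dx": 0, "dy": 0, "dz": -20, "hand": 1},
    {"ax": 0, "ay": 0, "az": 0, "dx": 0, "dy": 0, "dz": -20, "hand": 1},
    {"ax": 0, "ay": 0, "az": 0, "dx": 0, "dy": 0, "dz": -20, "hand": 1},
    {"ax": 0, "ay": 0, "az": 0, "dx": 0, "dy": 0, "dz": -8, "hand": 1},
    {"ax": 0, "ay": 0, "az": 0, "dx": 0, "dy": 0, "dz": 0, "hand": 1},
  ],
)

```text
clock: 37.87
tcp_pos: [0.4659, 0.3914, 0.1534]
orientation: [2.745, -1.521, -0.002]
contact_force: [1.2, -0.4, -4.5]
grip_width: 0.0247
```

```bash
python3 go.py 0.6547 0.1236 0.14 87.35
```

```text
t 37.9 tcp [0.4659 0.3914 0.1534] yaw -58.0 q7 -1.56 w 24.7 F [ 1.2 -0.4 -4.5]
turn(ax,ay,az) [ 0.2 -0.1 34.7] other way az -145.3 then shift [ 258.8 -201.    13.4]
```

Emit:
move_arm(
  plan=[
    {"ax": 0, "ay": 0, "az": 4, "dx": 0, "dy": 0, "dz": -5, "hand": 1},
    {"ax": 0, "ay": 0, "az": 7, "dx": 0, "dy": 0, "dz": -4, "hand": 1},
    {"ax": 0, "ay": 0, "az": 7, "dx": 0, "dy": 0, "dz": -2, "hand": 1},
    {"ax": 0, "ay": 0, "az": 7, "dx": 0, "dy": 0, "dz": 0, "hand": 1},
    {"ax": 0, "ay": 0, "az": 5, "dx": 0, "dy": 0, "dz": 0, "hand": 1},
    {"ax": 0, "ay": 0, "az": 3, "dx": 0, "dy": 0, "dz": 0, "hand": 1},
    {"ax": 0, "ay": 0, "az": 0, "dx": 0, "dy": 0, "dz": 0, "hand": 1},
  ],
)

```text
clock: 38.45
tcp_pos: [0.4639, 0.3898, 0.1616]
orientation: [2.169, -2.262, -0.001]
contact_force: [0.6, 0.7, -4.2]
grip_width: 0.0244
```

```bash
python3 go.py 0.6547 0.1236 0.14 87.35
```

```text
t 38.5 tcp [0.4639 0.3898 0.1616] yaw -92.4 q7 -2.10 w 24.4 F [ 0.6  0.7 -4.2]
turn(ax,ay,az) [ 0.3 -0.3  0.2] other way az -179.8 then shift [ 257.1 -202.9   21.6]
```

Emit:
move_arm(
  plan=[
    {"ax": 0, "ay": 0, "az": 0, "dx": 13, "dy": -10, "dz": 0, "hand": 1},
    {"ax": 0, "ay": 0, "az": 0, "dx": 25, "dy": -20, "dz": 0, "hand": 1},
    {"ax": 0, "ay": 0, "az": 0, "dx": 25, "dy": -20, "dz": 0, "hand": 1},
    {"ax": 0, "ay": 0, "az": 0, "dx": 25, "dy": -20, "dz": 0, "hand": 1},
    {"ax": 0, "ay": 0, "az": 0, "dx": 25, "dy": -20, "dz": 0, "hand": 1},
    {"ax": 0, "ay": 0, "az": 0, "dx": 25, "dy": -20, "dz": 0, "hand": 1},
    {"ax": 0, "ay": 0, "az": 0, "dx": 25, "dy": -20, "dz": 0, "hand": 1},
    {"ax": 0, "ay": 0, "az": 0, "dx": 25, "dy": -20, "dz": 0, "hand": 1},
  ],
)

```text
clock: 39.12
tcp_pos: [0.6076, 0.1943, 0.1558]
orientation: [2.202, -2.221, -0.008]
contact_force: [0.5, 1.2, -4.9]
grip_width: 0.0246
```

Emit:
move_arm(
  plan=[
    {"ax": 0, "ay": 0, "az": 0, "dx": 25, "dy": -20, "dz": 0, "hand": 1},
    {"ax": 0, "ay": 0, "az": 0, "dx": 18, "dy": -14, "dz": 0, "hand": 1},
    {"ax": 0, "ay": 0, "az": 0, "dx": 8, "dy": -6, "dz": 0, "hand": 1},
    {"ax": 0, "ay": 0, "az": 0, "dx": 0, "dy": 0, "dz": 0, "hand": 1},
    {"ax": 0, "ay": 0, "az": 0, "dx": 0, "dy": 0, "dz": 0, "hand": 1},
  ],
)

```text
clock: 39.53
tcp_pos: [0.651, 0.129, 0.1528]
orientation: [2.198, -2.218, -0.006]
contact_force: [0.2, 1.1, -3.6]
grip_width: 0.0249
```

```bash
python3 go.py 0.6547 0.1236 0.057 87.35; python3 look.py w11.png
```

```text
t 39.5 tcp [0.651  0.129  0.1528] yaw -90.5 q7 -1.54 w 24.9 F [ 0.2  1.1 -3.6]
turn(ax,ay,az) [ 0.9 -0.6  2.1] other way az -177.9 then shift [ 5.3 -4.  95.8]
```

View pics/w11.png

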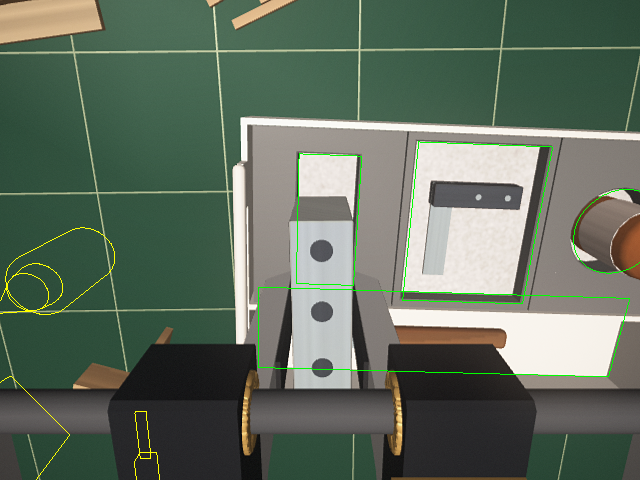

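The block is held upright, parallel to the slot (330,220). The square lies flat in its pocket, and the glue and spreader are in place. Lowering the block.

Emit:
move_arm(
  plan=[
    {"ax": 0.9, "ay": -0.6, "az": 2, "dx": 0, "dy": 0, "dz": 0, "hand": 1},
    {"ax": 0, "ay": 0, "az": 0, "dx": 4, "dy": -3, "dz": 0, "hand": 1},
    {"ax": 0, "ay": 0, "az": 0, "dx": 0, "dy": 0, "dz": 5, "hand": 1},
    {"ax": 0, "ay": 0, "az": 0, "dx": 0, "dy": 0, "dz": 10, "hand": 1},
    {"ax": 0, "ay": 0, "az": 0, "dx": 0, "dy": 0, "dz": 12, "hand": 1},
    {"ax": 0, "ay": 0, "az": 0, "dx": 0, "dy": 0, "dz": 8, "hand": 1},
    {"ax": 0, "ay": 0, "az": 0, "dx": 0, "dy": 0, "dz": 3, "hand": 1},
    {"ax": 0, "ay": 0, "az": 0, "dx": 0, "dy": 0, "dz": 0, "hand": 1},
  ],
)

```text
clock: 40.25
tcp_pos: [0.6507, 0.1316, 0.1095]
orientation: [-2.178, 2.263, 0.004]
contact_force: [0.1, 0.1, -4.6]
grip_width: 0.0248
```

```bash
python3 go.py 0.6547 0.1236 0.0555 87.35
```

```text
t 40.2 tcp [0.6507 0.1316 0.1095] yaw -92.2 q7 -1.54 w 24.8 F [ 0.1  0.1 -4.6]
turn(ax,ay,az) [0.1 0.2 0.5] other way az -179.5 then shift [ 7.8 -4.3 54. ]
```

Emit:
move_arm(
  plan=[
    {"ax": 0, "ay": 0, "az": 0.4, "dx": 3, "dy": -1.7, "dz": 0, "hand": 1},
    {"ax": 0, "ay": 0, "az": 0, "dx": 3, "dy": -1.7, "dz": 0, "hand": 1},
    {"ax": 0, "ay": 0, "az": 0, "dx": 0, "dy": 0, "dz": 4, "hand": 1},
    {"ax": 0, "ay": 0, "az": 0, "dx": 0, "dy": 0, "dz": 6, "hand": 1},
    {"ax": 0, "ay": 0, "az": 0, "dx": 0, "dy": 0, "dz": 3, "hand": 1},
    {"ax": 0, "ay": 0, "az": 0, "dx": 0, "dy": 0, "dz": 0, "hand": 1},
  ],
)

```text
clock: 40.75
tcp_pos: [0.6548, 0.1244, 0.0955]
orientation: [-2.168, 2.271, 0.003]
contact_force: [0.2, 0.2, -3.8]
grip_width: 0.0247
```

```bash
python3 go.py 0.6547 0.1236 0.0555 87.35
```

```text
t 40.8 tcp [0.6548 0.1244 0.0955] yaw -92.7 q7 -1.53 w 24.7 F [ 0.2  0.2 -3.8]
turn(ax,ay,az) [ 0.   0.2 -0. ] other way az 180.0 then shift [ 0.8  0.  40. ]
```

Emit:
move_arm(
  plan=[
    {"ax": 0, "ay": 0, "az": 0, "dx": 0.7, "dy": 0, "dz": 5, "hand": 1},
    {"ax": 0, "ay": 0, "az": 0, "dx": 0, "dy": 0, "dz": 7, "hand": 1},
    {"ax": 0, "ay": 0, "az": 0, "dx": 0, "dy": 0, "dz": 7, "hand": 1},
    {"ax": 0, "ay": 0, "az": 0, "dx": 0, "dy": 0, "dz": 6, "hand": 1},
    {"ax": 0, "ay": 0, "az": 0, "dx": 0, "dy": 0, "dz": 4, "hand": 1},
    {"ax": 0, "ay": 0, "az": 0, "dx": 0, "dy": 0, "dz": 2, "hand": 1},
    {"ax": 0, "ay": 0, "az": 0, "dx": 0, "dy": 0, "dz": 0, "hand": 1},
    {"ax": 0, "ay": 0, "az": 0, "dx": 0, "dy": 0, "dz": 0, "hand": 1},
  ],
)

```text
clock: 41.42
tcp_pos: [0.6543, 0.124, 0.0603]
orientation: [-2.169, 2.271, 0.004]
contact_force: [-0.6, 1.0, -4.6]
grip_width: 0.025
```

Emit:
move_arm(
  plan=[
    {"ax": 0, "ay": 0, "az": 0, "dx": 0, "dy": 0, "dz": 1.5, "hand": 1},
    {"ax": 0, "ay": 0, "az": 0, "dx": 0, "dy": 0, "dz": 1.5, "hand": 1},
    {"ax": 0, "ay": 0, "az": 0, "dx": 0, "dy": 0, "dz": 1, "hand": 1},
    {"ax": 0, "ay": 0, "az": 0, "dx": 0, "dy": 0, "dz": 1, "hand": 1},
    {"ax": 0, "ay": 0, "az": 0, "dx": 0, "dy": 0, "dz": 0, "hand": 1},
  ],
)

```text
clock: 41.83
tcp_pos: [0.6549, 0.1241, 0.057]
orientation: [-2.168, 2.27, 0.004]
contact_force: [-0.9, -0.1, -5.9]
grip_width: 0.0248
```

Emit:
move_arm(
  plan=[
    {"ax": 0, "ay": 0, "az": 0, "dx": 0, "dy": 0, "dz": 1, "hand": 1},
    {"ax": 0, "ay": 0, "az": 0, "dx": 0, "dy": 0, "dz": 1, "hand": 1},
    {"ax": 0, "ay": 0, "az": 0, "dx": 0, "dy": 0, "dz": 0, "hand": 1},
  ],
)

```text
clock: 42.08
tcp_pos: [0.6553, 0.1241, 0.057]
orientation: [-2.167, 2.269, 0.004]
contact_force: [-0.2, -0.6, -4.9]
grip_width: 0.0248
```

Emit:
move_arm(
  plan=[
    {"ax": 0, "ay": 0, "az": 0, "dx": 0, "dy": 0, "dz": 2, "hand": 1},
    {"ax": 0, "ay": 0, "az": 0, "dx": 0, "dy": 0, "dz": 2, "hand": 1},
    {"ax": 0, "ay": 0, "az": 0, "dx": 0, "dy": 0, "dz": 1, "hand": 1},
  ],
)

```text
clock: 42.33
tcp_pos: [0.6562, 0.1243, 0.0565]
orientation: [-2.166, 2.266, 0.005]
contact_force: [-5.8, -0.7, 3.9]
grip_width: 0.0249
```

Contact: Fz went from −5 to +4 N, so the block is on the slot floor. Release and retreat.

Emit:
move_arm(
  plan=[
    {"ax": 0, "ay": 0, "az": 0, "dx": 0, "dy": 0, "dz": 0, "hand": 0.58},
    {"ax": 0, "ay": 0, "az": 0, "dx": 0, "dy": 0, "dz": 0, "hand": 0.58},
    {"ax": 0, "ay": 0, "az": 0, "dx": 0, "dy": 0, "dz": 0, "hand": 0.58},
    {"ax": 0, "ay": 0, "az": 0, "dx": 0, "dy": 0, "dz": -6, "hand": 0.58},
    {"ax": 0, "ay": 0, "az": 0, "dx": 0, "dy": 0, "dz": -15, "hand": 0.58},
    {"ax": 0, "ay": 0, "az": 0, "dx": 0, "dy": 0, "dz": -30, "hand": 0.58},
    {"ax": 0, "ay": 0, "az": 0, "dx": 0, "dy": 0, "dz": -35, "hand": 0.58},
    {"ax": 0, "ay": 0, "az": 0, "dx": 0, "dy": 0, "dz": -35, "hand": 0.58},
  ],
)

```text
clock: 43.0
tcp_pos: [0.6534, 0.1227, 0.1783]
orientation: [2.169, -2.272, -0.009]
contact_force: [1.1, 0.8, 0.9]
grip_width: 0.0392
```

Emit:
move_arm(
  plan=[
    {"ax": 0, "ay": 0, "az": 0, "dx": 0, "dy": 0, "dz": -25, "hand": 0.58},
    {"ax": 0, "ay": 0, "az": 0, "dx": 0, "dy": -25, "dz": 0, "hand": 0.58},
    {"ax": 0, "ay": 0, "az": 0, "dx": 0, "dy": -30, "dz": 0, "hand": 0.58},
    {"ax": 0, "ay": 0, "az": 0, "dx": 0, "dy": -30, "dz": 0, "hand": 0.58},
    {"ax": 0, "ay": 0, "az": 0, "dx": 0, "dy": 0, "dz": 0, "hand": 0.58},
    {"ax": 0, "ay": 0, "az": 0, "dx": 0, "dy": 0, "dz": 0, "hand": 0.58},
  ],
)

```text
clock: 43.5
tcp_pos: [0.7445, 0.1184, 0.2244]
orientation: [-2.16, 2.261, -0.006]
contact_force: [0.1, -0.2, -0.3]
grip_width: 0.0395
```

```bash
cat > chk.py <<'E'
from station import vision,manip
from fit import *;import pickle
r=pickle.load(open('r0.pkl','rb'));c=r['caddy'];s=c[3]
W=lambda a,b,z:np.r_[place(np.array([[a,b,0]]),[c[0],c[1],z,s])[0]]
g={'glue_center':[*W(.105,-.101,.018),0],'block_center':[*W(.105,.101,.02),s],'square_center':[*W(.127,0,.028),s+np.pi/2],'spreader_grip':[*W(0,0,.004),s+np.pi/2],'varnish_center':r['varnish_center'],'knife_grip':r['knife_grip']}
ims={v:vision.get_image(v) for v in('scene','side','wrist')}
for t,p in g.items():
    V=[]
    for v in ('scene','side','wrist'):
        for d in vision.masks_of(t,ims[v]):
            m=d['region'].astype(float)
            q=cost(p,t,[(ims[v],m)])
            if q<.7: V.append((ims[v],m,v));break
    if V:
        rot=0 if t[:2] in('gl','va') else .1
        b=fit(t,[x[:2] for x in V],np.array(p,float),(.008,.008,0 if len(V)<2 else .004,rot))
        d=b.x-p; cs,sn=np.cos(s),np.sin(s)
        print(t,[x[2] for x in V],'off caddy x,y mm',(1e3*(cs*d[0]+sn*d[1])).round(1),(1e3*(cs*d[1]-sn*d[0])).round(1),'z',(1e3*d[2]).round(1),'yaw',np.degrees(d[3]).round(1),'cost',round(b.fun,2))
    else: print(t,'not seen')
a=cv2.resize(ims['scene']['color'][130:400,100:560,::-1],(800,470));cv2.imwrite('pics/f1.png',a)
cv2.imwrite('pics/f2.png',ims['wrist']['color'][:,:,::-1])
st=manip.state();print(st['clock'],st['tcp_pos'])
E
python3 chk.py
```

```text
glue_center ['scene', 'side', 'wrist'] off caddy x,y mm -0.1 -0.9 z 2.0 yaw 0.0 cost 0.12
block_center ['scene', 'side', 'wrist'] off caddy x,y mm 2.9 0.3 z 0.7 yaw -0.0 cost 0.14
square_center ['scene', 'side', 'wrist'] off caddy x,y mm -1.0 -1.9 z -1.4 yaw -0.0 cost 0.18
spreader_grip ['scene', 'side'] off caddy x,y mm 0.7 -0.9 z 0.6 yaw 0.2 cost 0.37
varnish_center ['scene', 'side'] off caddy x,y mm 0.1 -0.5 z -3.5 yaw 0.0 cost 0.1
knife_grip ['scene', 'side'] off caddy x,y mm -2.7 -0.0 z -0.6 yaw -0.0 cost 0.24
44.55 [0.743809   0.11909809 0.22338502]
```

View pics/f2.png

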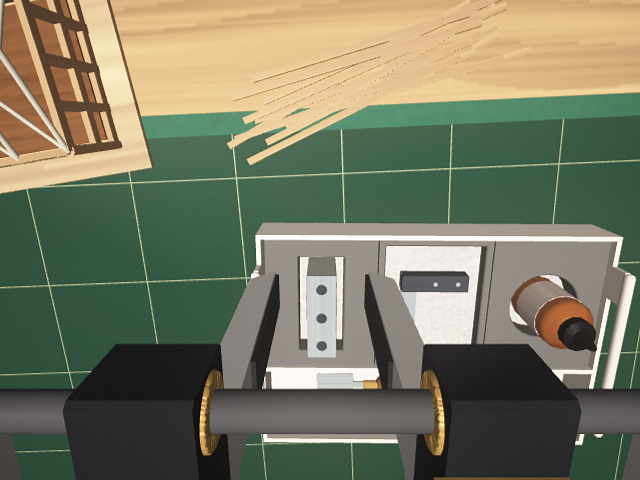

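View pics/f1.png

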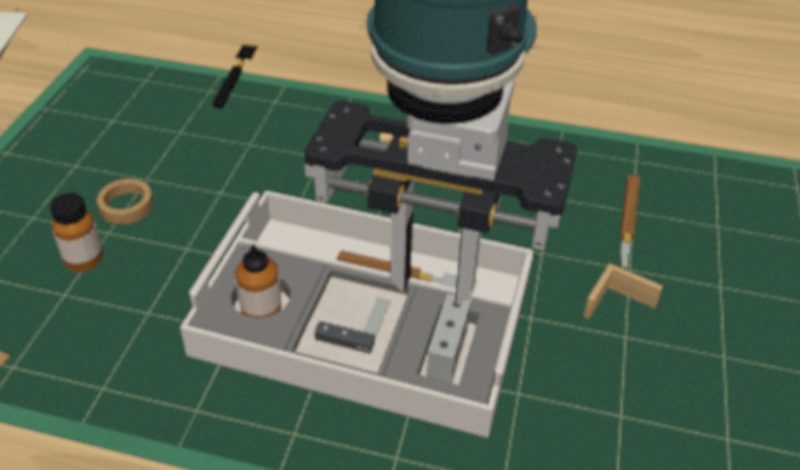

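Both pictures agree: the glue stands upright in the well (258,280), the square is flat in its pocket (355,325), the block is on edge in the slot (448,335), and the spreader lies flat in the bay (385,265). The flat-capped bottle and knife are unmoved, and the fingers are clear above.

```bash
python3 -c "
from station import order; print(order.finish_job())"
```

```text
the job is handed in; nothing more can be done
None
```

All four parts are in the caddy, and I handed the job in at about 44.6 s of the 109 s. No verdict was reported.

| Part | Placed | Off the intended spot (along, across the caddy) | Height error |
|---|---|---|---|
| Glue bottle | upright in the round well | −0.1, −0.9 mm | 2.0 mm |
| Steel block | on edge in the narrow slot | 2.9, 0.3 mm | 0.7 mm |
| Square | flat in the wide pocket, blade towards the bay | −1.0, −1.9 mm | −1.4 mm |
| Spreader | flat and lengthwise in the bay | 0.7, −0.9 mm | 0.6 mm |

These come from a last fit to the final images. The block was lowered until the wrist force changed from −5 to +4 N. The other three went down to the expected floor height without a clear contact force, so any remaining drop on release was about 1 mm.

- **Look-alikes:** the flat-capped bottle measured within about 0.5 mm of its start horizontally. The craft knife measured 2.7 mm off, but the arm never went down beside it, so I take that as fit noise.
- **Weaker checks:** the spreader's last fit was poor because the gripper hid part of it, although both final pictures show it in the bay. The flat-capped bottle's fitted height was also 3.5 mm off, with no sign in the pictures that it had moved.

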